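# Fit out the specimen-jar rack

### The job

Fit out the jar rack: hang every sound green jar hanger by its side slot on a stud of its own, slid on sideways and let down until the stud is at the top of the slot, and put every bent hanger in the red tub. Then stand every specimen jar upright in the cradle of a hung hanger, one jar to a cradle, right down on the floor. Do not disturb the upturned glass beside the jars: a spore print is forming under it.

Things in the scene. Friction and masses are not known exactly. Their poses are not given: they have to be found in the camera images.
- hanger_0: loose sound jar hanger, green steel, 250 g, 57 wide (y), 66 deep, 118 high, standing upright. Origin: underside centre of its cradle, front -x, z up. Strap plate at the back: x 33.5 to 37.5, y -20 to 20, upright. Black grip on its top: 10 thick, 36 wide (y), z 94 to 118, x 33.5 to 43.5: take it across its thickness from above
- hanger_0_seat (a point): top of the plate's L-shaped slot, where the stud's axis lies when hung: x 35.5, y 0, z 70 of the hanger. The slot's mouth is at the +y edge: level channel z 51.5 to 64.5 in to y -6.5, then a leg, y -6.5 to 6.5, up to z 74. So hold the hanger 12 too high beside the stud, slide it in its own +y until the stud is at y 0, let it down 12
- hanger_0_cradle (a point): centre of the cradle's inner floor: x 0, y 0, z 4 of the hanger. The cradle is an open tray, 51 x 51 inside, 5 in front of the plate, walls 3 thick, their top at z 26
- hanger_1: loose sound jar hanger, green steel, 250 g, 57 wide (y), 66 deep, 118 high, standing upright. Origin: underside centre of its cradle, front -x, z up. Strap plate at the back: x 33.5 to 37.5, y -20 to 20, upright. Black grip on its top: 10 thick, 36 wide (y), z 94 to 118, x 33.5 to 43.5: take it across its thickness from above
- hanger_1_seat (a point): top of the plate's L-shaped slot, where the stud's axis lies when hung: x 35.5, y 0, z 70 of the hanger. The slot's mouth is at the +y edge: level channel z 51.5 to 64.5 in to y -6.5, then a leg, y -6.5 to 6.5, up to z 74. So hold the hanger 12 too high beside the stud, slide it in its own +y until the stud is at y 0, let it down 12
- hanger_1_cradle (a point): centre of the cradle's inner floor: x 0, y 0, z 4 of the hanger. The cradle is an open tray, 51 x 51 inside, 5 in front of the plate, walls 3 thick, their top at z 26
- hanger_2: loose sound jar hanger, green steel, 250 g, 57 wide (y), 66 deep, 118 high, standing upright. Origin: underside centre of its cradle, front -x, z up. Strap plate at the back: x 33.5 to 37.5, y -20 to 20, upright. Black grip on its top: 10 thick, 36 wide (y), z 94 to 118, x 33.5 to 43.5: take it across its thickness from above
- hanger_2_seat (a point): top of the plate's L-shaped slot, where the stud's axis lies when hung: x 35.5, y 0, z 70 of the hanger. The slot's mouth is at the +y edge: level channel z 51.5 to 64.5 in to y -6.5, then a leg, y -6.5 to 6.5, up to z 74. So hold the hanger 12 too high beside the stud, slide it in its own +y until the stud is at y 0, let it down 12
- hanger_2_cradle (a point): centre of the cradle's inner floor: x 0, y 0, z 4 of the hanger. The cradle is an open tray, 51 x 51 inside, 5 in front of the plate, walls 3 thick, their top at z 26
- bent_0: loose BENT jar hanger: plate, slot, grip, colour and weight as a sound one, but its cradle floor sags to the front by 20 degrees with no front wall, only a flat flange to x -32. Stands with its plate upright (a knock can tip it over). Origin as on a sound one: at the underside, 35.5 in front (-x) of the plate's middle. Grip as on a sound one. May be absent
- bent_1: loose BENT jar hanger: plate, slot, grip, colour and weight as a sound one, but its cradle is wrung round 30 degrees about the upright, no longer square to the plate. Stands with its plate upright (a knock can tip it over). Origin as on a sound one: at the underside, 35.5 in front (-x) of the plate's middle. Grip as on a sound one. May be absent
- jar_0: loose glass specimen jar with a navy screw cap and dried mushroom caps in it, 46 diameter, 90 high (cap 44 diameter, top 18), 120 to 210 g, stands on the foil-covered board. Origin: centre of its underside, z up. May be absent
- jar_1: loose glass specimen jar with a navy screw cap and dried mushroom caps in it, 46 diameter, 90 high (cap 44 diameter, top 18), 120 to 210 g, stands on the foil-covered board. Origin: centre of its underside, z up. May be absent
- jar_2: loose glass specimen jar with a navy screw cap and dried mushroom caps in it, 46 diameter, 90 high (cap 44 diameter, top 18), 120 to 210 g, stands on the foil-covered board. Origin: centre of its underside, z up. May be absent
- rack: fixed aluminium rack: two rails along its y, 400 long, on end posts 174 high (feet x -90 to 80). Origin on the bench under the rails' front face, front -x; rails x 0 to 16, upper z 140 to 160, lower z 82 to 98, 2.5 proud (hung plates lean on it). Four studs stick out of the upper rail to -x, 105 apart. A hung hanger's axes are parallel to the rack's, its underside 80 above the bench
- stud_0 (a point): stud 0 (at y -157.5 of the rack, axis along the rack's x, z 150): shank 8 diameter, 9 long between the rail and a brass head 16 diameter, 4 thick. This point is the middle of the shank. All studs are empty at the start
- stud_1 (a point): stud 1 (at y -52.5 of the rack, axis along the rack's x, z 150): shank 8 diameter, 9 long between the rail and a brass head 16 diameter, 4 thick. This point is the middle of the shank. All studs are empty at the start
- stud_2 (a point): stud 2 (at y 52.5 of the rack, axis along the rack's x, z 150): shank 8 diameter, 9 long between the rail and a brass head 16 diameter, 4 thick. This point is the middle of the shank. All studs are empty at the start
- stud_3 (a point): stud 3 (at y 157.5 of the rack, axis along the rack's x, z 150): shank 8 diameter, 9 long between the rail and a brass head 16 diameter, 4 thick. This point is the middle of the shank. All studs are empty at the start
- tub: fixed red plastic tub for rejects, open on top, outside 240 (x) x 160 (y) x 60 high, walls and floor 4 thick, origin centre of the underside; stands on the left or the right of the bench
- board: fixed foil-covered board 272 x 172 x 16 high, origin centre of the underside; the jars and a tumbler stand on it; on the side opposite the tub
- tumbler_0: loose upturned drinking glass over a mushroom cap (spore print in progress), 70 diameter at the bottom, 95 high, origin centre of its underside; on the foil-covered board beside the jars; leave alone

How it is judged:
By the outcome, as a careful person would: the job done as asked, in the order asked, and still so for the second after the job is handed in, with the robot touching nothing.
Of bent_0, bent_1 only 1 to 2 are there at a start; the rules pass over those that are not, and their reading is None.
Of jar_0, jar_1, jar_2 only 2 to 3 are there at a start; the rules pass over those that are not, and their reading is None.
At some moment in a run one of bent_0, bent_1 may be knocked a few centimetres aside while the robot is not near it.
It also fails if it takes over 210 s, if anything falls off the work surface, if the arm or the gripper's body presses on something with over 40 N, if the wrist force passes 120 N, or if a joint passes its speed limit or range.

### The arm

A 7-joint arm with a two-finger parallel gripper is mounted at the origin on the work surface. World frame = base frame: x ahead of the robot, y to its left, z up, the work surface at z = 0. Lengths are in m, angles in rad, forces in N, time in s.
With the tool pointing down it reaches from about 0.4 to 0.85 m from the base axis. Payload 4.5 kg.
Tool frame: the origin (TCP) lies on the centre line of the jaws, within the pads' length; the fingertips stand 17 mm ahead of it and the grasp point (between the pads) lies 2 mm behind it (r.tip_reach is the distance from the TCP to the fingertips, in m); z points along the fingers, y is the line along which they close (so a half turn about z gives the same grasp; the last joint's range is limited). The gripper opens to 88 mm and grips with 3 to 60 N. Pads are 18 mm wide; open, the fingers measure 123 mm over their backs; the gripper's body (75 mm by 187 mm) begins 45 mm behind the grasp point.
Start: joints at [1.363, 0.689, -0.195, 1.565, 0.157, 0.902, -0.215], TCP at [0.15, -0.607, 0.256] pointing down, gripper open.
Joint ranges: [-3.01, 3.01], [-0.46, 2.08], [-1.47, 1.51], [0.13, 2.56], [-1, 4.14], [0.04, 2.09], [-2.66, 2.66]. Speed limits (rad/s): [2.57, 2.57, 3.14, 3.14, 3.14, 3.14, 3.14].

### API

Orientations are given as a unit quaternion [x, y, z, w].
In Python, from plant import r gives the robot as it stands.
- The arm moves only by the tool step_arm, never from a script. Its argument "steps" is a list of rows, each a list of 7 numbers: the shift along the tool's x, y, z in cm, then the turn, a rotation vector about the tool's x, y, z in degrees, then the gripper's target within -1 to 1 (shut at 1, half-way at 0, fully open at -1). A call has 1 to 8 rows; each row shifts and turns the commanded pose from where the row before left it, along the tool's axes as they then stand; what a row does not reach is not made up. A row lasts 1/8 s, in which the tool goes at most 62.5 mm and 10.7 degrees, less where a joint would pass 70% of its speed; a pose out of reach is approached as far as the arm can. A call with a gripper value outside its range is refused whole. The fingers move at their own pace and stop on an object; "force" is the grip in N (left out, the last holds). Time passes only in rows, so rows that do not move let the fingers close. It gives the time, the measured TCP pose, the force, the opening and the grip force at its end, in the units of the state.
- r.get_state(): the state, without advancing time (a new reading comes with each control period).
- r.snapshot(name): name is "scene" or "side" or "wrist"; returns a dict with "pixels" (480x640x3 uint8, red, green, blue), "fx", "fy", "cx", "cy" (pixels), "cam_to_world" (4x4, takes a point from camera to world coordinates). Camera axes: x right, y down, z forward; pixel columns grow to the right and rows downward; lengths in m; the calibration is good to about 2 mm. A picture is of the moment at which its call begins. There is no depth.
- r.finish_job(): hands the job in; it is judged then, once.
The state is a dict: "clock": time; "q": joint angles; "qd": joint speeds; "joint_torque": joint torques, N m; "tool_pos": TCP position; "eef_rot": TCP orientation; "contact_force": force on the tool from outside, world axes, zero at the start; "moment": the same for the moment, N m; "opening": opening from 0.0 (shut) to 1.0 (fully open); "finger_force": force on a finger pad.
Only numpy, scipy, OpenCV 4.12 (cv2) and the standard library are available. Lean on these libraries where they do the work, as an engineer would, in place of code of your own. Each camera call takes 0.05 s, during which the arm holds its last target. There are 200 camera calls.

## Working session

There is one attempt and no reset: what is moved stays moved. The work goes in short steps, Python scripts to look and compute and a tool call to move; the robot and the scene stay as the last step left them, time stands still between calls to the robot, and variables do not carry over. Pictures are saved under pics/ and viewed, at most 14 in all, crops included, and the job is handed in when it is done.

Besides the shell and the picture viewer there is one more tool, called after "Emit:" by a JSON object that holds its "api" and its "payload", one argument or row to a line. step_arm: Moves the arm, as the interface text tells. Its arguments: {"type":"object","properties":{"steps":{"type":"array","items":{"type":"array","items":{"type":"number"}}},"force":{"type":"number"}},"required":["steps"]}

```bash
mkdir -p pics; ls; cat > h.py <<'E'
import numpy as np, cv2, json
from plant import r
from scipy.spatial.transform import Rotation as R
def snap(name,fn,crop=None,scale=1):
    s=r.snapshot(name); im=s['pixels'][:,:,::-1].copy()
    np.savez('cal_'+fn+'.npz',K=[s['fx'],s['fy'],s['cx'],s['cy']],T=s['cam_to_world'],im=im)
    save(fn,fn,crop,scale)
def save(fn,out,crop=None,scale=1):
    im=np.load('cal_'+fn+'.npz')['im']
    if crop: im=im[crop[1]:crop[3],crop[0]:crop[2]]
    im=cv2.resize(im,None,fx=scale,fy=scale,interpolation=cv2.INTER_CUBIC)
    cv2.imwrite('pics/'+out+'.png',im)
def px2w(fn,u,v,z):
    d=np.load('cal_'+fn+'.npz');K=d['K'];T=d['T']
    q=T[:3,:3]@np.array([(u-K[2])/K[0],(v-K[3])/K[1],1]);o=T[:3,3]
    return o+q*(z-o[2])/q[2]
def w2px(fn,p):
    d=np.load('cal_'+fn+'.npz');K=d['K'];T=d['T']
    c=T[:3,:3].T@(np.asarray(p)-T[:3,3]);return np.array([K[0]*c[0]/c[2]+K[2],K[1]*c[1]/c[2]+K[3]])
def move(x,y,z,yaw=None):
    "tool-frame shift (cm) and turn (deg) to a tool-down pose; yaw = world angle of tool y line"
    s=r.get_state();Rt=R.from_quat(s['eef_rot']);d=Rt.inv().apply(np.array([x,y,z])-s['tool_pos'])*100
    print('pos',np.round(s['tool_pos'],4),'shift',np.round(d,2),end=' ')
    M=Rt.as_matrix()
    cur=np.degrees(np.arctan2(M[1,1],M[0,1]));print('yawY',round(cur,2),'tilt',np.round(M[:,2],4),'q7',round(s['q'][6],3),end=' ')
    if yaw is not None: print('turn z', round(-((yaw-cur+90)%180-90),2))
    print()
E
python3 - <<'E'
from h import *
snap('scene','s0',None,1.25);snap('side','d0',None,1.25)
for n in('s0','d0'):
    d=np.load(f'cal_{n}.npz');print(n,d['K'],np.round(d['T'],3).tolist())
move(0.5,0,0.3,0)
E
```

```text
pics
s0 [467.54358114 467.54358114 316.72333604 240.61608836] [[-0.889, 0.285, -0.358, 0.929], [0.457, 0.521, -0.721, 0.786], [-0.018, -0.804, -0.594, 0.776], [0.0, 0.0, 0.0, 1.0]]
d0 [534.14618292 534.14618292 312.82744078 236.6567378 ] [[-0.858, -0.385, 0.34, 0.176], [-0.513, 0.623, -0.59, 0.653], [0.015, -0.681, -0.732, 0.919], [0.0, 0.0, 0.0, 1.0]]
pos [ 0.1495 -0.6063  0.255 ] shift [ 48.55 -50.48  -4.42] yawY -76.14 tilt [-5.0e-04  1.6e-03 -1.0e+00] q7 -0.215 turn z -76.14
```

View pics/s0.png

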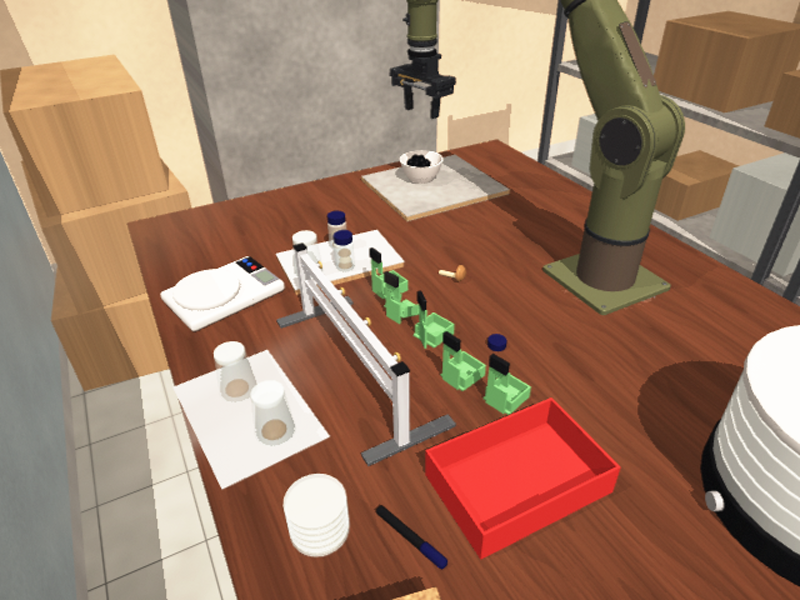

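View pics/d0.png

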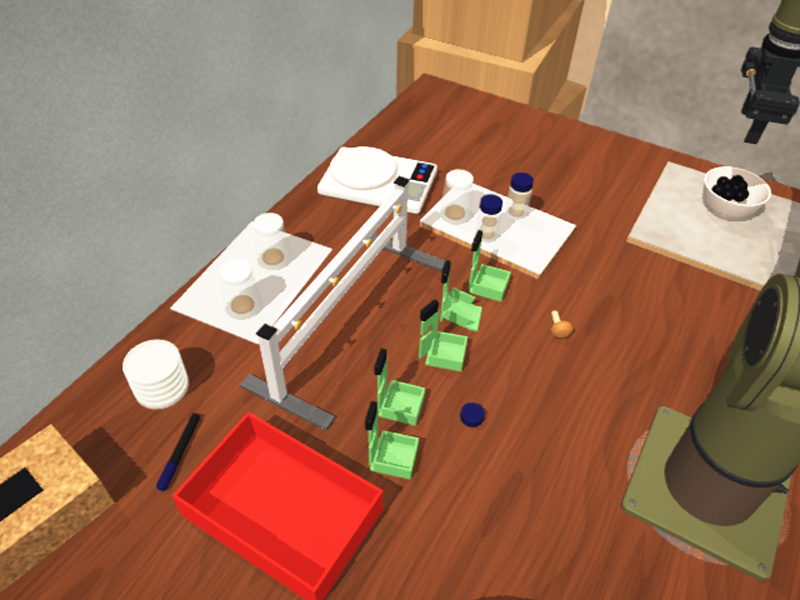

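The scene shows the tub on the left, five green hangers in a row in front of the rack, and two jars plus the tumbler on the right-hand board. I'll enlarge these areas.

```bash
python3 - <<'E'
from h import *
save('d0','d0c',(270,170,480,390),2.7); save('s0','s0c',(210,160,440,340),3.4)
E
```

```text
(no output)
```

View pics/d0c.png

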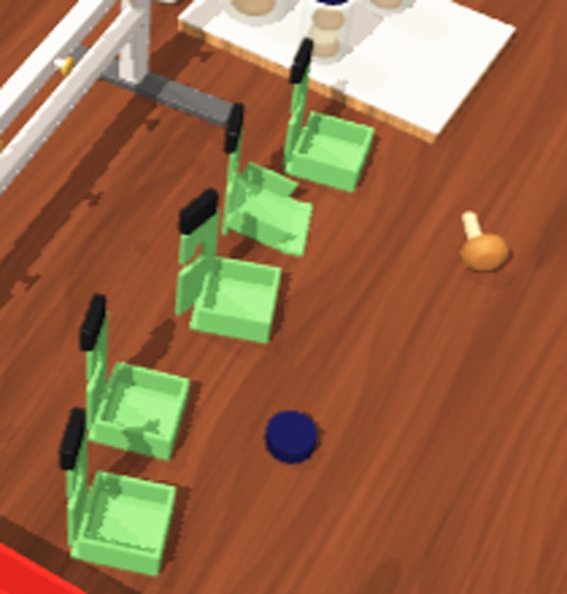

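View pics/s0c.png

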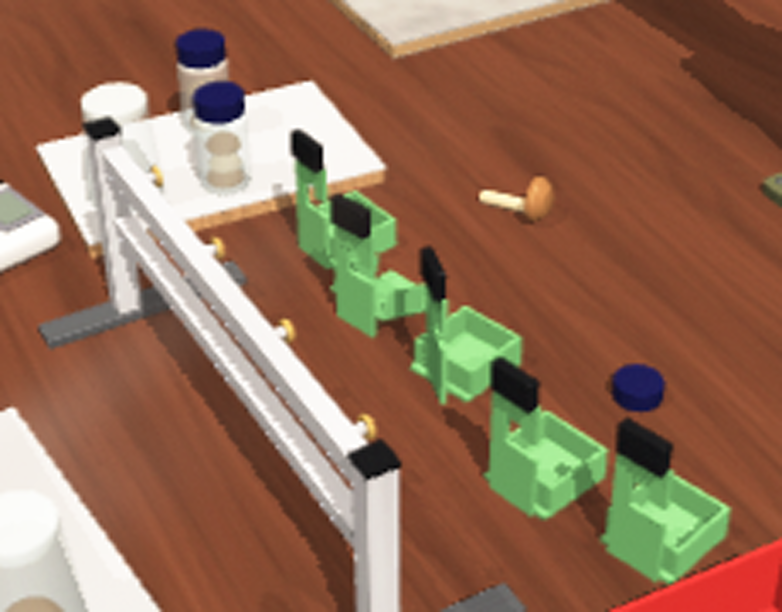

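```bash
python3 - <<'E'
from h import *
def tri(pd,ps):
    A=[];b=[]
    for fn,(u,v) in(('d0',pd),('s0',ps)):
        d=np.load(f'cal_{fn}.npz');K=d['K'];T=d['T'];q=T[:3,:3]@np.array([(u-K[2])/K[0],(v-K[3])/K[1],1]);q/=np.linalg.norm(q)
        P=np.eye(3)-np.outer(q,q);A.append(P);b.append(P@T[:3,3])
    return np.linalg.lstsq(np.vstack(A),np.hstack(b),rcond=None)[0]
D={'A':(73,439),'B':(93,322),'C':(199,212),'D':(234,127),'E':(302,61)}
S={'A':(644,447),'B':(515,385),'C':(433,274),'D':(351,215),'E':(307,150)}
for k in D: print(k,np.round(tri((D[k][0]/2.7+270,D[k][1]/2.7+170),(S[k][0]/3.4+210,S[k][1]/3.4+160)),3))
st=[]
for i,(a,b) in enumerate(zip([(397,209),(367,242),(334,282),(297,324)],[(157,176),(218,247),(287,329),(368,427)])):
    p=tri(np.array(a)/1.25,np.array(b)/3.4+[210,160]);st.append(p);print('stud',i,np.round(p,3), np.round(px2w('s0',*(np.array(b)/3.4+[210,160]),.15),4), np.round(px2w('d0',*(np.array(a)/1.25),.15),4))
for a,b in [((491,203),(219,88)),((521,181),(200,41))]: print('jarcap',np.round(tri(np.array(a)/1.25,np.array(b)/3.4+[210,160]),3))
print('tumbler',np.round(tri(np.array((459,179))/1.25,np.array((115,95))/3.4+[210,160]),3))
for p in [(248,418),(177,495),(318,592),(382,492)]: print('tub',np.round(px2w('d0',p[0]/1.25,p[1]/1.25,.06),3))
for p in [(540,271),(575,225)]: print('board',np.round(px2w('d0',p[0]/1.25,p[1]/1.25,.016),3))
E
```

```text
A [0.456 0.215 0.108]
B [0.495 0.127 0.108]
C [ 0.482 -0.004  0.107]
D [ 0.5   -0.096  0.109]
E [ 0.489 -0.196  0.108]
stud 0 [ 0.63  -0.149  0.154] [ 0.6281 -0.1529  0.15  ] [ 0.6325 -0.1539  0.15  ]
stud 1 [ 0.627 -0.044  0.156] [ 0.624  -0.0493  0.15  ] [ 0.6316 -0.052   0.15  ]
stud 2 [0.623 0.06  0.155] [0.6207 0.0548 0.15  ] [0.626  0.0556 0.15  ]
stud 3 [0.62  0.163 0.154] [0.618  0.1615 0.15  ] [0.6237 0.1579 0.15  ]
jarcap [ 0.514 -0.309  0.111]
jarcap [ 0.493 -0.405  0.107]
tumbler [ 0.597 -0.336  0.115]
tub [0.629 0.287 0.06 ]
tub [0.633 0.434 0.06 ]
tub [0.394 0.439 0.06 ]
tub [0.396 0.285 0.06 ]
board [ 0.385 -0.281  0.016]
board [ 0.375 -0.445  0.016]
```

Near the tub A and B are sound, C is wrung, D sags and E (beside the board) is sound. The rack's four studs lie along y at x≈0.625. There are two jars. I'll move above the row for a wrist look.

Emit:
{"api": "step_arm", "payload": {
  "steps": [
    [0,0,-1.2,0,0,-9.5,-1],
    [0,0,-1.2,0,0,-9.5,-1],
    [0,0,-1.2,0,0,-9.5,-1],
    [0,0,-1.2,0,0,-9.5,-1],
    [0,0,-1.2,0,0,-9.5,-1],
    [0,0,-1.2,0,0,-9.5,-1],
    [0,0,-1.2,0,0,-9.5,-1],
    [0,0,-1.2,0,0,-9.5,-1]
  ],
  "force": 20
}}

```text
clock: 1.1
tool_pos: [0.1494, -0.6065, 0.3516]
eef_rot: [0.706, 0.708, 0.0, -0.001]
contact_force: [0.3, 0.2, 0.4]
opening: 0.997
finger_force: 0.0
```

Emit:
{"api": "step_arm", "payload": {
  "steps": [
    [4.5,3.5,0,0,0,0,-1],
    [4.5,3.5,0,0,0,0,-1],
    [4.5,3.5,0,0,0,0,-1],
    [4.5,3.5,0,0,0,0,-1],
    [4.5,3.5,0,0,0,0,-1],
    [4.5,3.5,0,0,0,0,-1],
    [4.5,3.5,0,0,0,0,-1],
    [4.5,0,0,0,0,0,-1]
  ]
}}

```text
clock: 2.1
tool_pos: [0.398, -0.245, 0.3516]
eef_rot: [0.707, 0.707, 0.001, 0.0]
contact_force: [-0.7, -0.5, 0.3]
opening: 1.0
finger_force: 0.0
```

Emit:
{"api": "step_arm", "payload": {
  "steps": [
    [4.5,2,0,0,0,0,-1],
    [4.5,2,0,0,0,0,-1],
    [4.5,1,0,0,0,0,-1],
    [4.5,0,0,0,0,0,-1],
    [4.5,0,0,0,0,0,-1],
    [2,0,0,0,0,0,-1],
    [0,0,0,0,0,0,-1]
  ]
}}

```text
clock: 2.98
tool_pos: [0.446, -0.0012, 0.3517]
eef_rot: [0.707, 0.708, 0.0, -0.0]
contact_force: [-0.9, -1.0, 0.1]
opening: 1.0
finger_force: 0.0
```

```bash
python3 - <<'E'
from h import *
move(.48,0,.35,0); snap('wrist','w1',None,1.25)
d=np.load('cal_w1.npz');print(d['K'],np.round(d['T'],3).tolist())
E
```

```text
pos [ 0.446  -0.0012  0.3517] shift [0.12 3.4  0.17] yawY 0.07 tilt [-2.e-04  2.e-04 -1.e+00] q7 -0.448 turn z 0.07

[335.6266629  335.6266629  324.35491243 239.37366573] [[1.0, 0.001, 0.0, 0.446], [0.001, -0.961, -0.275, 0.069], [0.0, 0.275, -0.961, 0.481], [0.0, 0.0, 0.0, 1.0]]
```

View pics/w1.png

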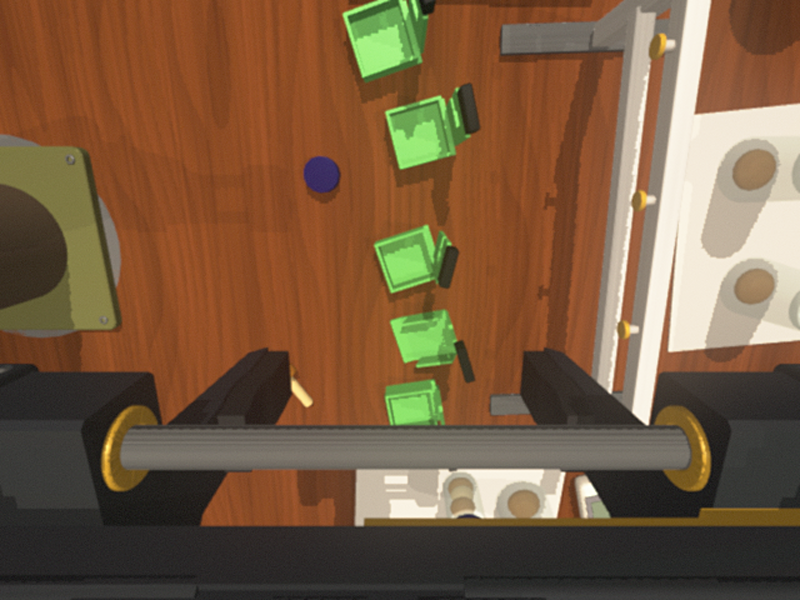

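The wrist view shows B's grip at (470,108), C's at (448,267) and D's at (464,361). I'll compute positions and yaws from these dark blobs.

```bash
cat >> h.py <<'E'
def grip(fn,box,z=.112,thr=50):
    "black grip in pixel box (640x480): centre at z, yaw of hanger y axis minus 90 (= hanger yaw)"
    im=np.load('cal_'+fn+'.npz')['im'];x0,y0,x1,y1=box
    m=(im[y0:y1,x0:x1].max(2)<thr).astype(np.uint8)
    n,l,s,c=cv2.connectedComponentsWithStats(m);k=1+np.argmax(s[1:,4])
    pts=np.argwhere(l==k)[:,::-1]+[x0,y0]
    P=np.array([px2w(fn,u,v,z)[:2] for u,v in pts]);r_=cv2.minAreaRect((P*1000).astype(np.float32))
    b=cv2.boxPoints(r_);e=[b[1]-b[0],b[2]-b[1]];a=max(e,key=np.linalg.norm);a=a*np.sign(a[1])
    yaw=np.degrees(np.arctan2(a[1],a[0]))-90
    print(len(pts),'centre',np.round(np.array(r_[0])/1000,4),'size',np.round(sorted(r_[1]),1),'yaw',round(yaw,1));return np.array(r_[0])/1000,yaw
E
python3 - <<'E'
from h import *
for k,b in {'B':(355,60,395,115),'C':(345,190,372,236),'D':(360,268,385,308)}.items(): print(k);c,y=grip('w1',b);move(c[0],c[1],.25,y)
E
```

```text
B
105 centre [0.4927 0.1217] size [ 5.5 33.7] yaw 20.1
pos [ 0.446  -0.0028  0.3515] shift [12.46  4.66 10.14] yawY -0.09 tilt [-6.e-04 -7.e-04 -1.e+00] q7 -0.448 turn z -20.23

C
8 centre [0.4844 0.0103] size [2.  5.9] yaw -62.9
pos [ 0.446  -0.0028  0.3515] shift [ 1.32  3.84 10.15] yawY -0.09 tilt [-6.e-04 -7.e-04 -1.e+00] q7 -0.448 turn z 62.83

D
21 centre [ 0.4963 -0.0819] size [6.  6.5] yaw 19.2
pos [ 0.446  -0.0028  0.3515] shift [-7.9   5.05 10.15] yawY -0.09 tilt [-6.e-04 -7.e-04 -1.e+00] q7 -0.448 turn z -19.3
```

```bash
python3 - <<'E'
from h import *
for t in (65,80,95):
  for k,b in {'B':(355,60,395,115),'C':(345,190,372,236),'D':(360,268,385,308)}.items(): print(k,t,end=' ');c,y=grip('w1',b,.113,t)
for k,(p,q) in {'B':((466,86),(474,132)),'C':((453,248),(443,287)),'D':((458,343),(470,381))}.items():
    a=px2w('w1',p[0]/1.25,p[1]/1.25,.115);b=px2w('w1',q[0]/1.25,q[1]/1.25,.11);print(k,np.round(a,3),np.round(b,3),np.degrees(np.arctan2(*(a-b)[1::-1]))-0)
E
```

```text
B 65 329 centre [0.4961 0.1235] size [11.8 35.8] yaw 14.9
C 65 302 centre [ 0.483  -0.0063] size [10.8 36.4] yaw -13.7
D 65 218 centre [ 0.5019 -0.0982] size [ 8.2 42.5] yaw 17.7
B 80 471 centre [0.496  0.1234] size [12.7 36.3] yaw 14.8
C 80 337 centre [ 0.483  -0.0063] size [11.8 37.6] yaw -13.2
D 80 245 centre [ 0.5019 -0.0982] size [ 8.8 43.2] yaw 17.4
B 95 503 centre [0.4961 0.1235] size [13.3 37. ] yaw 14.8
C 95 363 centre [ 0.4831 -0.0064] size [12.6 38.1] yaw -12.5
D 95 274 centre [ 0.5017 -0.0981] size [ 9.8 44.1] yaw 17.9
B [0.494 0.14  0.115] [0.502 0.106 0.11 ] 104.48959379187941
C [0.488 0.011 0.115] [ 0.48  -0.026  0.11 ] 78.54955513310081
D [ 0.495 -0.079  0.115] [ 0.509 -0.12   0.11 ] 108.27253340374958
```

Emit:
{"api": "step_arm", "payload": {
  "steps": [
    [-4.75,2.7,0,0,0,0,-1],
    [-4.75,2.7,0,0,0,0,-1],
    [0,0,5,0,0,-9,-1],
    [0,0,5,0,0,-9,-1],
    [0,0,5,0,0,0,-1],
    [0,0,5,0,0,0,-1],
    [0,0,4.3,0,0,0,-1],
    [0,0,0,0,0,0,-1]
  ]
}}

```text
clock: 4.03
tool_pos: [0.4976, -0.0995, 0.1063]
eef_rot: [0.589, 0.808, -0.002, -0.002]
contact_force: [0.5, 0.7, 1.4]
opening: 0.998
finger_force: 0.0
```

Emit:
{"api": "step_arm", "payload": {
  "steps": [
    [0,0,0,0,0,0,1],
    [0,0,0,0,0,0,1],
    [0,0,0,0,0,0,1],
    [0,0,0,0,0,0,1],
    [0,0,0,0,0,0,1],
    [0,0,0,0,0,0,1]
  ]
}}

```text
clock: 4.78
tool_pos: [0.5, -0.0977, 0.1088]
eef_rot: [0.589, 0.808, -0.0, 0.0]
contact_force: [0.3, -0.3, -0.2]
opening: 0.345
finger_force: 0.0
```

Emit:
{"api": "step_arm", "payload": {
  "steps": [
    [0,0,0,0,0,0,1],
    [0,0,0,0,0,0,1],
    [0,0,0,0,0,0,1],
    [0,0,0,0,0,0,1],
    [0,0,0,0,0,0,1]
  ]
}}

```text
clock: 5.4
tool_pos: [0.4997, -0.0978, 0.1085]
eef_rot: [0.589, 0.808, -0.0, -0.0]
contact_force: [-0.2, -0.8, -2.5]
opening: 0.105
finger_force: 20.0
```

```bash
python3 - <<'E'
from h import *
move(.5,-.1,.27)
E
```

```text
pos [ 0.4997 -0.0978  0.1085] shift [ -0.22  -0.05 -16.15] yawY 17.85 tilt [-7.e-04 -1.e-04 -1.e+00] q7 -0.342
```

Emit:
{"api": "step_arm", "payload": {
  "steps": [
    [0,0,-4,0,0,0,1],
    [0,0,-5,0,0,0,1],
    [0,0,-5,0,0,0,1],
    [0,0,-4,0,0,0,1],
    [0,0,-2,0,0,9,1],
    [0,0,0,0,0,9,1],
    [4.6,1,0,0,0,0,1],
    [4.6,1,0,0,0,0,1]
  ]
}}

```text
clock: 6.4
tool_pos: [0.5199, -0.0055, 0.3085]
eef_rot: [0.709, 0.706, -0.001, 0.0]
contact_force: [0.4, 0.4, -2.8]
opening: 0.109
finger_force: 20.0
```

Emit:
{"api": "step_arm", "payload": {
  "steps": [
    [4.6,1,0,0,0,0,1],
    [4.6,1,0,0,0,0,1],
    [4.6,1,0,0,0,0,1],
    [4.6,1,0,0,0,0,1],
    [4.6,1,0,0,0,0,1],
    [4.6,1,0,0,0,0,1],
    [4.6,1,0,0,0,0,1],
    [4.6,0.5,0,0,0,0,1]
  ]
}}

```text
clock: 7.4
tool_pos: [0.5962, 0.3627, 0.3078]
eef_rot: [0.708, 0.706, -0.001, 0.0]
contact_force: [0.6, 0.3, -2.2]
opening: 0.11
finger_force: 20.0
```

Emit:
{"api": "step_arm", "payload": {
  "steps": [
    [0,0,0,0,0,0,1],
    [0,0,4,0,0,0,1],
    [0,0,5,0,0,0,1],
    [0,0,5,0,0,0,1],
    [0,0,3,0,0,0,1],
    [0,0,1,0,0,0,1],
    [0,0,0.5,0,0,0,1],
    [0,0,0,0,0,0,1]
  ]
}}

```text
clock: 8.4
tool_pos: [0.5967, 0.3623, 0.1248]
eef_rot: [0.708, 0.706, 0.001, 0.0]
contact_force: [-0.2, -0.2, -2.0]
opening: 0.111
finger_force: 20.0
```

```bash
python3 - <<'E'
from h import *
move(.595,.36,.114,0);print(r.get_state()['contact_force'],r.get_state()['opening']); snap('scene','s1',(200,150,540,440),2)
E
```

```text
pos [0.5967 0.3623 0.1248] shift [-0.23 -0.17  1.08] yawY -0.16 tilt [ 1.4e-03  9.0e-04 -1.0e+00] q7 -1.026 turn z -0.16

[-0.17826018 -0.22289441 -2.01193207] 0.1112282938044565
```

View pics/s1.png

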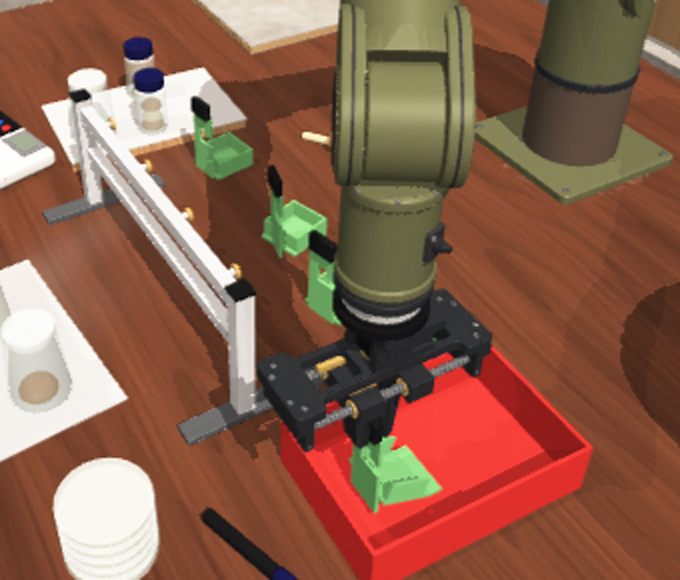

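The sagging hanger hangs just above the tub floor, inside the walls. I'll lower it, release it, and go to C.

Emit:
{"api": "step_arm", "payload": {
  "steps": [
    [0,0,0.6,0,0,0,1],
    [0,0,0.5,0,0,0,1],
    [0,0,0,0,0,0,1],
    [0,0,0,0,0,0,-1],
    [0,0,0,0,0,0,-1],
    [0,0,0,0,0,0,-1],
    [0,0,0,0,0,0,-1],
    [0,0,-3,0,0,0,-1]
  ]
}}

```text
clock: 9.45
tool_pos: [0.5947, 0.3606, 0.1405]
eef_rot: [0.708, 0.706, -0.003, -0.0]
contact_force: [0.4, -0.2, 0.2]
opening: 0.654
finger_force: 0.0
```

Emit:
{"api": "step_arm", "payload": {
  "steps": [
    [0,0,-6,0,0,0,-1],
    [0,0,-6,0,0,0,-1],
    [-5,-2,-3,0,0,0,-1],
    [-5,-2,0,0,0,0,-1],
    [-5,-2,0,0,0,0,-1],
    [-5,-2,0,0,0,0,-1],
    [-5,-2,0,0,0,0,-1],
    [-5,-1.4,0,0,0,0,-1]
  ]
}}

```text
clock: 10.45
tool_pos: [0.4804, 0.0608, 0.2929]
eef_rot: [0.708, 0.706, -0.0, 0.0]
contact_force: [-0.0, 0.1, 1.0]
opening: 0.999
finger_force: 0.0
```

Emit:
{"api": "step_arm", "payload": {
  "steps": [
    [-5,0,0,0,0,0,-1],
    [-1.8,0,0,0,0,7,-1],
    [0,0,0,0,0,6,-1],
    [0,0,0,0,0,0,-1]
  ]
}}

```text
clock: 10.95
tool_pos: [0.4812, -0.0058, 0.2929]
eef_rot: [0.783, 0.622, 0.0, 0.0]
contact_force: [0.2, 0.3, -0.3]
opening: 1.001
finger_force: 0.0
```

```bash
python3 - <<'E'
from h import *
move(.483,-.006,.108,-13);print(np.round(r.get_state()['contact_force'],1)); snap('wrist','w2',None,1)
u=w2px('w2',(.483,-.006,.113));print(u);u=u.astype(int);grip('w2',(u[0]-45,u[1]-45,u[0]+45,u[1]+40),.113,80)
E
```

```text
pos [ 0.4812 -0.0058  0.2929] shift [ 0.03  0.17 18.49] yawY -13.1 tilt [ 5.e-04 -4.e-04 -1.e+00] q7 -0.704 turn z -0.1

[ 0.2  0.3 -0.3]
[326.09068342 220.17342583]
391 centre [ 0.4839 -0.0064] size [ 9.6 38.7] yaw -13.2
```

View pics/w2.png

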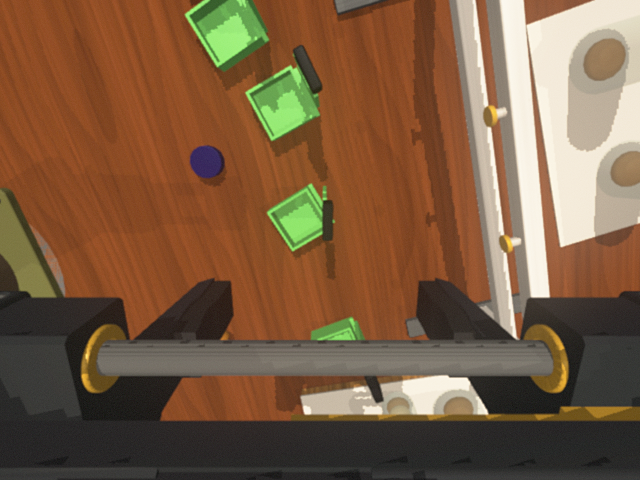

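C's grip is upright in the frame at (327,220), with its cradle turned about 30° to it, so it is the wrung one and it hasn't moved. I'll grasp it.

Emit:
{"api": "step_arm", "payload": {
  "steps": [
    [0,0.2,4,0,0,0,-1],
    [0,0,5,0,0,0,-1],
    [0,0,5,0,0,0,-1],
    [0,0,4.5,0,0,0,0],
    [0,0,0,0,0,0,1],
    [0,0,0,0,0,0,1],
    [0,0,0,0,0,0,1],
    [0,0,0,0,0,0,1]
  ]
}}

```text
clock: 12.0
tool_pos: [0.484, -0.0062, 0.109]
eef_rot: [0.783, 0.621, 0.001, 0.001]
contact_force: [-0.3, 0.3, -0.0]
opening: 0.454
finger_force: 0.0
```

Emit:
{"api": "step_arm", "payload": {
  "steps": [
    [0,0,0,0,0,0,1],
    [0,0,0,0,0,0,1],
    [0,0,0,0,0,0,1],
    [0,0,0,0,0,0,1],
    [0,0,-4,0,0,0,1],
    [0,0,-5,0,0,0,1],
    [0,0,-5,0,0,0,1],
    [0,0,-5,0,0,0,1]
  ]
}}

```text
clock: 13.0
tool_pos: [0.4822, -0.0064, 0.2988]
eef_rot: [0.783, 0.622, -0.001, -0.0]
contact_force: [1.5, -0.7, -2.8]
opening: 0.11
finger_force: 20.0
```

Emit:
{"api": "step_arm", "payload": {
  "steps": [
    [0,0,-1,0,0,-7,1],
    [0,0,0,0,0,-6,1],
    [5,0,0,0,0,0,1],
    [5,0,0,0,0,0,1],
    [5,0,0,0,0,0,1],
    [5,0,0,0,0,0,1],
    [5,0,0,0,0,0,1],
    [5,0,0,0,0,0,1]
  ]
}}

```text
clock: 14.0
tool_pos: [0.4833, 0.2947, 0.3068]
eef_rot: [0.708, 0.706, -0.001, 0.0]
contact_force: [0.2, -0.8, -2.8]
opening: 0.113
finger_force: 20.0
```

Emit:
{"api": "step_arm", "payload": {
  "steps": [
    [5,0.3,0,0,0,0,1],
    [1.6,0,0,0,0,0,1],
    [0,0,4,0,0,0,1],
    [0,0,5,0,0,0,1],
    [0,0,5,0,0,0,1],
    [0,0,3,0,0,0,1],
    [0,0,1,0,0,0,1],
    [0,0,0,0,0,0,1]
  ]
}}

```text
clock: 15.0
tool_pos: [0.4872, 0.3594, 0.1276]
eef_rot: [0.708, 0.706, -0.0, 0.0]
contact_force: [0.2, 0.1, -2.2]
opening: 0.108
finger_force: 20.0
```

Emit:
{"api": "step_arm", "payload": {
  "steps": [
    [0,0,0.7,0,0,0,1],
    [0,0,0.6,0,0,0,1],
    [0,0,0,0,0,0,1],
    [0,0,0,0,0,0,0],
    [0,0,0,0,0,0,0],
    [0,0,0,0,0,0,0],
    [0,0,0,0,0,0,-1],
    [0,0,-3,0,0,0,-1]
  ]
}}

```text
clock: 16.0
tool_pos: [0.486, 0.3586, 0.1432]
eef_rot: [0.708, 0.706, -0.002, 0.0]
contact_force: [0.4, -0.5, 0.1]
opening: 0.651
finger_force: 0.0
```

Emit:
{"api": "step_arm", "payload": {
  "steps": [
    [0,0,-6,0,0,0,-1],
    [0,0,-6,0,0,0,-1],
    [-5,-1,-3,0,0,0,-1],
    [-5,-1,0,0,0,0,-1],
    [-5,-1,0,0,0,0,-1],
    [0,0,0,0,0,0,-1]
  ]
}}

```text
clock: 16.75
tool_pos: [0.4564, 0.2051, 0.2945]
eef_rot: [0.71, 0.704, -0.002, 0.001]
contact_force: [0.7, 0.4, -0.0]
opening: 0.995
finger_force: 0.0
```

```bash
python3 - <<'E'
from h import *
snap('wrist','w3');
for g in[(.456,.215,.113),(.496,.1235,.113)]:
    u=w2px('w3',g).astype(int);print(u);c,y=grip('w3',(u[0]-45,max(0,u[1]-40),u[0]+45,u[1]+40),.113,80);move(*c,.108,y)
E
```

```text
[324 208]
242 centre [0.4585 0.2133] size [ 9.  36.8] yaw 16.8
pos [0.4568 0.2083 0.2949] shift [ 0.52  0.16 18.69] yawY -0.31 tilt [ 4.e-04 -1.e-03 -1.e+00] q7 -0.971 turn z -17.1

[364 297]
303 centre [0.4963 0.1263] size [ 8.1 42.9] yaw 15.3
pos [0.4568 0.2083 0.2949] shift [-8.16  3.99 18.7 ] yawY -0.31 tilt [ 4.e-04 -1.e-03 -1.e+00] q7 -0.971 turn z -15.59
```

View pics/w3.png

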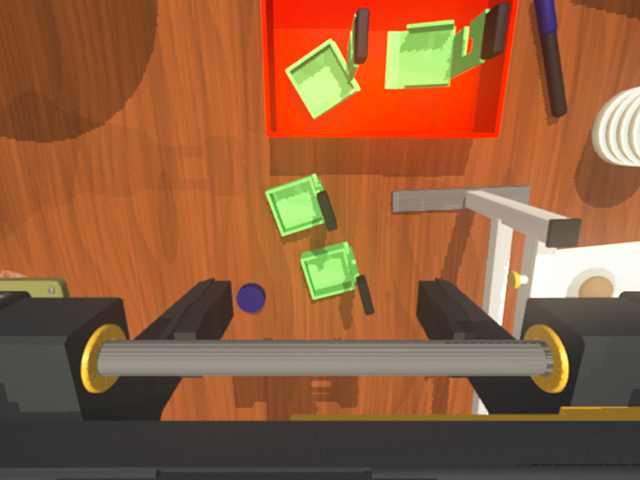

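Both bent hangers are in the tub, at (320,75) and (430,55). A's grip is at (327,210) and B's at (365,295). I'll grasp A.

Emit:
{"api": "step_arm", "payload": {
  "steps": [
    [0.5,0.2,0,0,0,-8.5,-1],
    [0,0,0,0,0,-8.5,-1],
    [0,0,4.5,0,0,0,-1],
    [0,0,5,0,0,0,-1],
    [0,0,5,0,0,0,-1],
    [0,0,4.2,0,0,0,0],
    [0,0,0,0,0,0,1],
    [0,0,0,0,0,0,1]
  ]
}}

```text
clock: 17.8
tool_pos: [0.4593, 0.2167, 0.1088]
eef_rot: [0.595, 0.803, 0.001, 0.0]
contact_force: [0.0, -0.6, 0.3]
opening: 0.682
finger_force: 0.0
```

Emit:
{"api": "step_arm", "payload": {
  "steps": [
    [0,0,0,0,0,0,1],
    [0,0,0,0,0,0,1],
    [0,0,0,0,0,0,1],
    [0,0,0,0,0,0,1],
    [0,0,0,0,0,0,1],
    [0,0,0,0,0,0,1],
    [0,0,0,0,0,0,1]
  ],
  "force": 30
}}

```text
clock: 18.68
tool_pos: [0.4585, 0.2148, 0.1078]
eef_rot: [0.596, 0.803, -0.0, 0.0]
contact_force: [-1.5, -0.5, 3.5]
opening: 0.114
finger_force: 30.0
```

Emit:
{"api": "step_arm", "payload": {
  "steps": [
    [0,0,-4,0,0,0,1],
    [0,0,-5,0,0,0,1],
    [0,0,-5,0,0,0,1],
    [0,0,-5,0,0,9,1],
    [0,0,0,0,0,8,1],
    [-5,3,0,0,0,0,1],
    [-5,3,0,0,0,0,1],
    [0,0,0,0,0,0,1]
  ]
}}

```text
clock: 19.68
tool_pos: [0.5206, 0.1083, 0.2963]
eef_rot: [0.712, 0.702, -0.002, 0.001]
contact_force: [-0.7, 1.2, -2.8]
opening: 0.105
finger_force: 29.9
```

```bash
python3 - <<'E'
from h import *
snap('wrist','w4',None,1.25);move(.58,.05,.3,0)
E
```

```text
pos [0.5191 0.112  0.2967] shift [-6.15  6.14 -0.33] yawY -0.47 tilt [-0.0012 -0.0013 -1.    ] q7 -0.75 turn z -0.47
```

Emit:
{"api": "step_arm", "payload": {
  "steps": [
    [-4,0,0,0,0,0,1],
    [-4,0,0,0,0,0,1],
    [-4,0,0,0,0,0,1],
    [0,0,0,0,0,0,1]
  ]
}}

```text
clock: 20.23
tool_pos: [0.5174, -0.008, 0.297]
eef_rot: [0.709, 0.705, -0.001, 0.0]
contact_force: [-0.7, -0.2, -2.8]
opening: 0.109
finger_force: 30.0
```

```bash
python3 - <<'E'
from h import *
snap('wrist','w5',None,1.25);move(.58,.05,.3,0)
a=np.load('cal_w4.npz')['im'];b=np.load('cal_w5.npz')['im']
def heads(im):
    h=cv2.cvtColor(im,cv2.COLOR_BGR2HSV);m=((h[...,0]>12)&(h[...,0]<30)&(h[...,1]>150)&(h[...,2]>110)).astype(np.uint8)
    n,l,s,c=cv2.connectedComponentsWithStats(m);return [(np.round(c[i],1).tolist(),s[i,2:].tolist()) for i in range(1,n) if 25<s[i,4]<400 and c[i][1]<320]
print(heads(a));print(heads(b))
E
```

```text
pos [ 0.5176 -0.0053  0.2974] shift [ 5.56  6.22 -0.27] yawY -0.21 tilt [-9.e-04  3.e-04 -1.e+00] q7 -0.534 turn z -0.21

[([449.9, 166.4], [10, 18, 135]), ([350.3, 256.8], [8, 14, 32]), ([442.6, 287.4], [9, 17, 112])]
[([469.4, 5.4], [11, 13, 122]), ([317.4, 114.0], [10, 15, 45]), ([247.9, 123.1], [9, 14, 34]), ([460.3, 152.9], [11, 19, 131]), ([450.8, 276.2], [9, 17, 119]), ([158.4, 314.5], [26, 24, 337])]
```

View pics/w4.png

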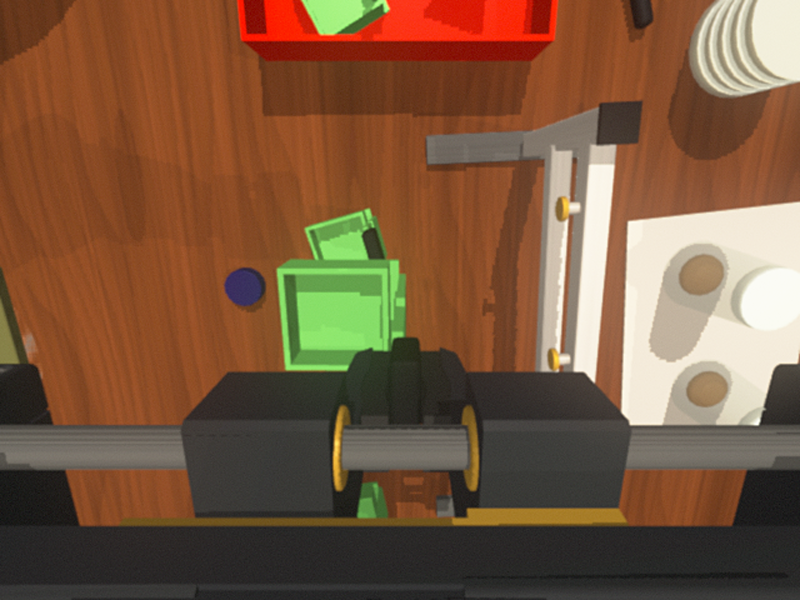

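```bash
python3 - <<'E'
from h import *
def tri(obs):
    A=[];b=[]
    for fn,(u,v) in obs:
        d=np.load(f'cal_{fn}.npz');K=d['K'];T=d['T'];q=T[:3,:3]@np.array([(u-K[2])/K[0],(v-K[3])/K[1],1]);q/=np.linalg.norm(q)
        P=np.eye(3)-np.outer(q,q);A.append(P);b.append(P@T[:3,3])
    return np.linalg.lstsq(np.vstack(A),np.hstack(b),rcond=None)[0]
print('tri2',np.round(tri([('w4',(442.6,287.4)),('w5',(460.3,152.9))]),4))
for f,n,u,v in [('w4',3,449.9,166.4),('w4',2,442.6,287.4),('w5',2,460.3,152.9),('w5',1,450.8,276.2)]: print(f,n,np.round(px2w(f,u,v,.15),4))
d=np.load('cal_w4.npz');im=d['im'];T=d['T'];print(np.round(T,4).tolist())
tcp=np.array([.5191,.112,.2967])
z0=tcp[2]-.108
for nm,u,v,h in [('wall top front-left',278,263,.026),('wall top right',390,262,.026),('wall near left',287,370,.026),('grip top L',393,339,.118),('grip top R',419,339,.118)]:
    print(nm,np.round((px2w('w4',u/1.25,v/1.25,z0+h)-tcp)*1000,1))
save('w4','w4c',(200,190,380,330),4)
E
```

```text
tri2 [0.6247 0.0537 0.1523]
w4 3 [0.6221 0.1585 0.15  ]
w4 2 [0.6252 0.0527 0.15  ]
w5 2 [0.6259 0.0536 0.15  ]
w5 1 [ 0.6286 -0.0522  0.15  ]
[[0.9999, -0.0126, -0.0041, 0.5215], [-0.0133, -0.96, -0.2798, 0.179], [-0.0004, 0.2798, -0.9601, 0.4257], [0.0, 0.0, 0.0, 1.0]]
wall top front-left [-63.4  25.7 -82. ]
wall top right [ -6.1  25.4 -82. ]
wall near left [-64.3 -34.2 -82. ]
grip top L [-2.1 19.8 10. ]
grip top R [ 5.8 19.7 10. ]
```

View pics/w4c.png

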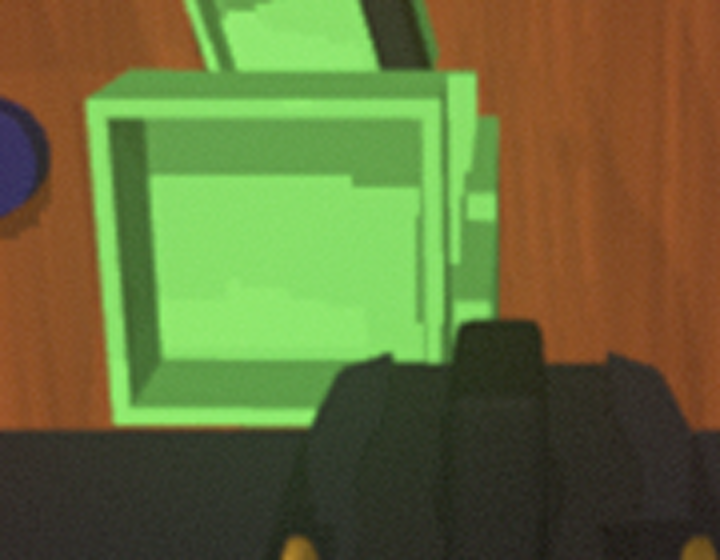

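```bash
cat >> h.py <<'E'
def heldrel(fn,tcp,obs):
    "position in tool-aligned world axes (mm) rel. TCP for (u,v,hanger z); yaw taken ~rack"
    for nm,u,v,h in obs: print(nm,np.round((px2w(fn,u,v,tcp[2]-.108+h)-tcp)*1000,1))
E
python3 - <<'E'
from h import *
tcp=np.array([.5191,.112,.2967])
heldrel('w4',tcp,[('wallFL',221.8,215,.026),('wallFR',311,215,.026),('wallNL',228.5,296,.026),('griptopL',313,290,.118),('griptopR',336,290,.118),('gripbotL',314.5,270.5,.094),('gripbotR',334,270.5,.094),('floor bottom far L',231,208,0)])
E
```

```text
wallFL [-64.1  22.7 -82. ]
wallFR [ -6.9  21.9 -82. ]
wallNL [-65.1 -34.2 -82. ]
griptopL [-2.8 12.  10. ]
griptopR [ 6.1 11.9 10. ]
gripbotL [ -2.9  10.6 -14. ]
gripbotR [  6.   10.5 -14. ]
floor bottom far L [ -65.2   22.2 -108. ]
```

Stud 3 is at about (0.622,0.1585), and the rack is yawed about +1.8°. A is held square. I'll move to the pre-slide spot beside stud 3.

Emit:
{"api": "step_arm", "payload": {
  "steps": [
    [0,0,0,0,0,-2,1],
    [4,2.5,1,0,0,0,1],
    [4,2.5,1,0,0,0,1],
    [4,2.5,1,0,0,0,1],
    [0,0,2,0,0,0,1],
    [0,0,2,0,0,0,1],
    [0,0,1,0,0,0,1],
    [0,0,0,0,0,0,1]
  ]
}}

```text
clock: 21.28
tool_pos: [0.5887, 0.118, 0.2173]
eef_rot: [0.695, 0.719, -0.0, -0.0]
contact_force: [0.1, 0.5, -2.5]
opening: 0.113
finger_force: 30.0
```

Emit:
{"api": "step_arm", "payload": {
  "steps": [
    [0,0,0,0,0,0,1],
    [0,0,0,0,0,0,1],
    [0,0,0,0,0,0,1],
    [0,0,0,0,0,0,1]
  ]
}}

```text
clock: 21.78
tool_pos: [0.5893, 0.1171, 0.218]
eef_rot: [0.696, 0.718, 0.0, 0.0]
contact_force: [0.1, 0.8, -2.6]
opening: 0.11
finger_force: 30.0
```

```bash
python3 - <<'E'
from h import *
move(.632,.119,.2,1.77);snap('wrist','w6');save('w6','w6c',(200,100,540,355),2.35)
E
```

```text
pos [0.5893 0.1171 0.218 ] shift [0.05 4.27 1.8 ] yawY 1.84 tilt [ 4.e-04  0.e+00 -1.e+00] q7 -0.728 turn z 0.07
```

View pics/w6c.png

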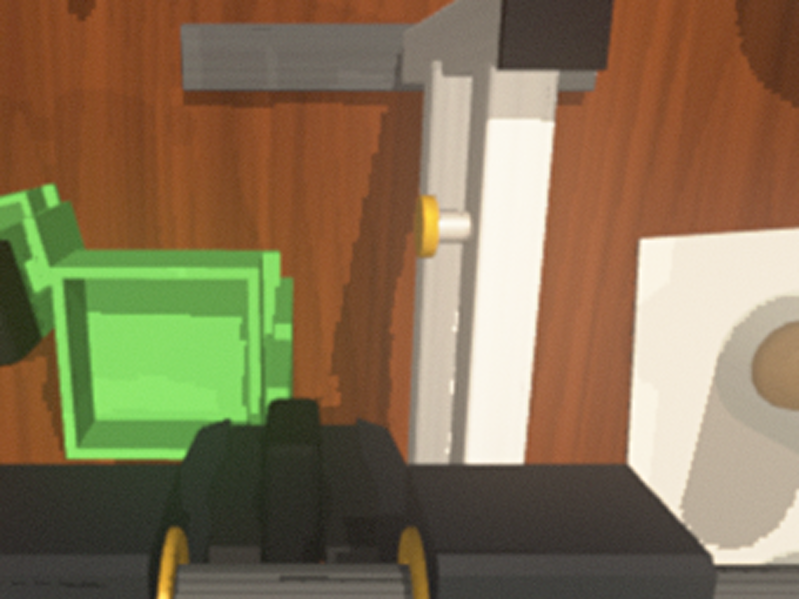

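```bash
cat > m.py <<'E'
from h import *
def c(u,v,o=(200,100),s=2.35): return u/s+o[0],v/s+o[1]
def hang(fn,tcp,far,near,left):
    z=tcp[2]-.108+.026
    f=px2w(fn,*far,z);n=px2w(fn,*near,z)
    print('y centre rel tcp',round(((f+n)/2-tcp)[1]*1000,1),'len',round((f-n)[1]*1000,1))
E
python3 - <<'E'
from m import *
T=np.load('cal_w6.npz')['T'];tcp=np.array([.5893,.1171,.218]);print(np.round(T[:3,3]-tcp,4))
hang('w6',tcp,c(150,264),c(150,458),0)
for n,u,v in[('headface',418,226),('headback',438,226),('shankmid',455,226),('shankroot',471,226)]: print(n,np.round(px2w('w6',*c(u,v),.15),4))
for n,u,v,h in[('front wall',58,264,.026),('back wall',265,264,.026)]: print(n,np.round((px2w('w6',*c(u,v),tcp[2]-.108+h)-tcp)*1000,1))
for n,u,v,h in[('gripbotL',270,402,.094),('gripbotR',320,402,.094)]: print(n,np.round((px2w('w6',*c(u,v),tcp[2]-.108+h)-tcp)*1000,1))
E
```

```text
[-0.0024  0.0701  0.1297]
y centre rel tcp -2.7 len 57.9
headface [0.6195 0.1581 0.15  ]
headback [0.6246 0.1583 0.15  ]
shankmid [0.6288 0.1584 0.15  ]
shankroot [0.6329 0.1585 0.15  ]
front wall [-64.8  25.5 -82. ]
back wall [ -8.4  27.3 -82. ]
gripbotL [ -4.9  13.7 -14. ]
gripbotR [  4.8  14.  -14. ]
```

```bash
python3 - <<'E'
from h import *
move(.631,.125,.2,1.8)
E
```

```text
pos [0.5893 0.1171 0.2179] shift [0.66 4.19 1.79] yawY 1.85 tilt [ 3.e-04 -1.e-04 -1.e+00] q7 -0.728 turn z 0.05
```

Emit:
{"api": "step_arm", "payload": {
  "steps": [
    [0.4,0,1.8,0,0,0,1],
    [0,1.5,0,0,0,0,1],
    [0,1.5,0,0,0,0,1],
    [0,0.6,0,0,0,0,1],
    [0,0.6,0,0,0,0,1],
    [0,0,0,0,0,0,1],
    [0,0,0,0,0,0,1],
    [0,0,0,0,0,0,1]
  ]
}}

```text
clock: 22.82
tool_pos: [0.6308, 0.1225, 0.1998]
eef_rot: [0.695, 0.719, -0.0, 0.0]
contact_force: [-0.5, -0.2, -2.8]
opening: 0.109
finger_force: 30.0
```

```bash
python3 - <<'E'
from h import *
move(.63,.161,.2,1.8);snap('wrist','w7');save('w7','w7c',(200,130,440,310),3.3)
E
```

```text
pos [0.6308 0.1225 0.1998] shift [ 3.85  0.04 -0.02] yawY 1.87 tilt [ 0.e+00 -1.e-04 -1.e+00] q7 -0.695 turn z 0.07
```

View pics/w7c.png

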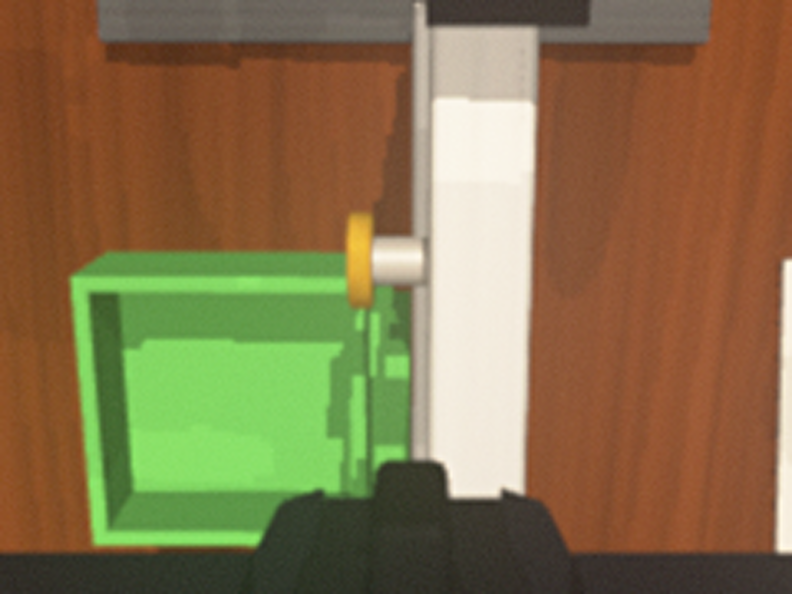

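The plate lies in the gap between the brass head (crop x 373) and the rail (425). I'll slide +y.

Emit:
{"api": "step_arm", "payload": {
  "steps": [
    [0.8,0,0,0,0,0,1],
    [0.8,0,0,0,0,0,1],
    [0.8,0,0,0,0,0,1],
    [0.8,0,0,0,0,0,1],
    [0.65,0,0,0,0,0,1],
    [0,0,0,0,0,0,1],
    [0,0,0,0,0,0,1]
  ]
}}

```text
clock: 23.75
tool_pos: [0.6299, 0.1605, 0.1996]
eef_rot: [0.696, 0.718, -0.0, 0.0]
contact_force: [-0.4, -0.3, -2.9]
opening: 0.109
finger_force: 30.0
```

```bash
python3 - <<'E'
from h import *
move(.63,.161,.188,1.8);print(np.round(r.get_state()['contact_force'],1))
E
```

```text
pos [0.6299 0.1605 0.1996] shift [0.05 0.01 1.16] yawY 1.83 tilt [-1.e-04 -6.e-04 -1.e+00] q7 -0.743 turn z 0.03

[-0.4 -0.3 -2.9]
```

Emit:
{"api": "step_arm", "payload": {
  "steps": [
    [0,0,0.4,0,0,0,1],
    [0,0,0.4,0,0,0,1],
    [0,0,0.3,0,0,0,1],
    [0,0,0,0,0,0,1],
    [0,0,0,0,0,0,1]
  ]
}}

```text
clock: 24.38
tool_pos: [0.6298, 0.161, 0.1887]
eef_rot: [0.696, 0.718, -0.0, 0.0]
contact_force: [-0.0, 0.1, -2.9]
opening: 0.113
finger_force: 30.0
```

Emit:
{"api": "step_arm", "payload": {
  "steps": [
    [0,0,0.1,0,0,0,1],
    [0,0,0.05,0,0,0,1],
    [0,0,0,0,0,0,1],
    [0,0,0,0,0,0,0.5],
    [0,0,0,0,0,0,0.5],
    [0,0,0,0,0,0,0],
    [0,0,0,0,0,0,0],
    [0,0,0,0,0,0,0]
  ]
}}

```text
clock: 25.38
tool_pos: [0.6298, 0.161, 0.1872]
eef_rot: [0.696, 0.718, -0.0, 0.0]
contact_force: [-0.1, -0.1, -0.7]
opening: 0.5
finger_force: 0.0
```

Emit:
{"api": "step_arm", "payload": {
  "steps": [
    [0,0,-2,0,0,0,-1],
    [0,0,-4,0,0,0,-1],
    [0,0,-4,0,0,0,-1],
    [-3.5,-5,0,0,0,0,-1],
    [0,-5,0,0,0,0,-1],
    [0,-3,0,0,0,0,-1],
    [0,0,0,0,0,0,-1],
    [0,0,0,0,0,0,-1]
  ]
}}

```text
clock: 26.38
tool_pos: [0.5025, 0.1221, 0.2882]
eef_rot: [0.696, 0.718, 0.001, 0.001]
contact_force: [1.2, 0.2, -0.1]
opening: 1.0
finger_force: 0.0
```

```bash
python3 - <<'E'
from h import *
snap('wrist','w8');u=w2px('w8',(.496,.1265,.113)).astype(int);print(u);c,y=grip('w8',(u[0]-45,max(0,u[1]-50),u[0]+45,u[1]+40),.113,80);move(*c,.108,y)
u=w2px('w8',(.63,.161,.19)).astype(int);print(u);grip('w8',(u[0]-45,max(0,u[1]-50),u[0]+45,u[1]+40),.193,80)
snap('scene','s2',(240,180,500,375),3)
E
```

```text
[317 216]
418 centre [0.4968 0.1247] size [10.3 38. ] yaw 14.9
pos [0.5026 0.1221 0.2879] shift [ 0.27 -0.61 17.98] yawY 1.81 tilt [ 2.1e-03  8.0e-04 -1.0e+00] q7 -0.76 turn z -13.07

[512 196]
1060 centre [0.626  0.1599] size [19.7 34.6] yaw 0.3
```

View pics/s2.png

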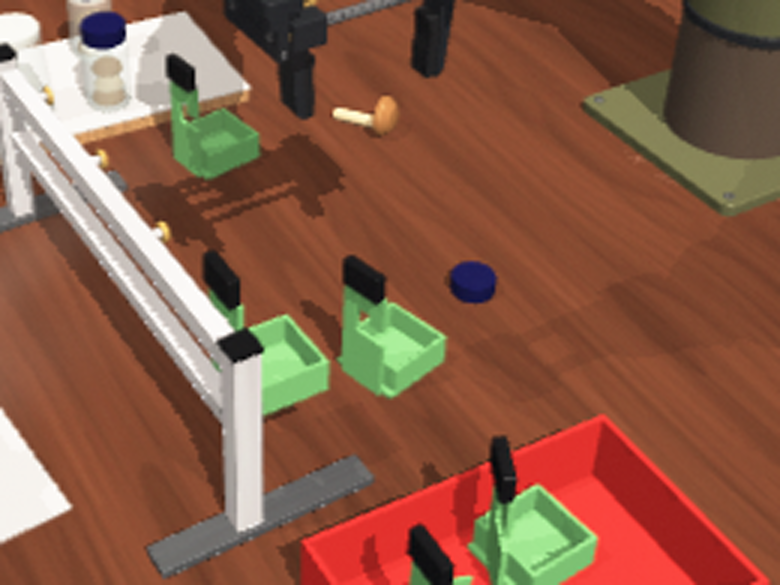

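A hangs on stud 3, beside the left post at (290,360) in the crop. Next, B.

Emit:
{"api": "step_arm", "payload": {
  "steps": [
    [0.3,-0.6,0,0,0,0,-1],
    [0,0,0,0,0,-6.5,-1],
    [0,0,4,0,0,-6.5,-1],
    [0,0,5,0,0,0,-1],
    [0,0,5,0,0,0,-1],
    [0,0,4,0,0,0,0],
    [0,0,0,0,0,0,0],
    [0,0,0,0,0,0,0]
  ]
}}

```text
clock: 27.48
tool_pos: [0.4956, 0.1253, 0.1083]
eef_rot: [0.61, 0.793, 0.001, 0.0]
contact_force: [-0.4, 0.6, 0.7]
opening: 0.682
finger_force: 0.0
```

```bash
python3 - <<'E'
from h import *
move(.4968,.1247,.108,14.9)
E
```

```text
pos [0.4956 0.1253 0.1083] shift [-0.09  0.1   0.03] yawY 14.87 tilt [ 1.4e-03  9.0e-04 -1.0e+00] q7 -0.868 turn z -0.03
```

Emit:
{"api": "step_arm", "payload": {
  "steps": [
    [0,0,0,0,0,0,1],
    [0,0,0,0,0,0,1],
    [0,0,0,0,0,0,1],
    [0,0,0,0,0,0,1],
    [0,0,0,0,0,0,1],
    [0,0,0,0,0,0,1],
    [0,0,0,0,0,0,1]
  ]
}}

```text
clock: 28.35
tool_pos: [0.4951, 0.1246, 0.1071]
eef_rot: [0.61, 0.793, 0.0, 0.0]
contact_force: [1.7, 0.8, -0.3]
opening: 0.112
finger_force: 30.0
```

Emit:
{"api": "step_arm", "payload": {
  "steps": [
    [0,0,-4,0,0,0,1],
    [0,0,-5,0,0,0,1],
    [0,0,-5,0,0,6.5,1],
    [0,0,-4,0,0,6.5,1],
    [-5.5,4,0,0,0,0,1],
    [-5,4,0,0,0,0,1],
    [0,0,0,0,0,0,1],
    [0,0,0,0,0,0,1]
  ]
}}

```text
clock: 29.35
tool_pos: [0.5728, 0.0281, 0.2864]
eef_rot: [0.696, 0.719, -0.001, -0.001]
contact_force: [0.9, 0.0, -2.8]
opening: 0.109
finger_force: 29.9
```

Emit:
{"api": "step_arm", "payload": {
  "steps": [
    [0,0,4,0,0,0,1],
    [0,0,4,0,0,0,1],
    [0,0,0,0,0,0,1],
    [0,0,0,0,0,0,1],
    [0,0,0,0,0,0,1]
  ]
}}

```text
clock: 29.98
tool_pos: [0.5748, 0.0286, 0.2091]
eef_rot: [0.695, 0.719, 0.001, 0.001]
contact_force: [0.1, -0.5, -1.0]
opening: 0.11
finger_force: 29.9
```

```bash
cat >> m.py <<'E'
def heads(fn):
    im=np.load('cal_'+fn+'.npz')['im'];h=cv2.cvtColor(im,cv2.COLOR_BGR2HSV);m=((h[...,0]>12)&(h[...,0]<30)&(h[...,1]>150)&(h[...,2]>110)).astype(np.uint8)
    n,l,s,c=cv2.connectedComponentsWithStats(m)
    for i in range(1,n):
        if 25<s[i,4]<400 and c[i][1]<330 and c[i][0]>370: print('head',np.round(c[i],1),s[i,2:],np.round(px2w(fn,*c[i],.15),4))
def walls(fn):
    "green cradle rows and columns, held hanger: centre y rel tcp"
    s=r.get_state();tcp=np.array(s['tool_pos']);im=np.load('cal_'+fn+'.npz')['im'].astype(int)
    z=tcp[2]-.108+.026;u=int(w2px(fn,(tcp[0]-.05,tcp[1],z))[0])
    for uu in(u,u+6,u-6):
        g=im[:,uu,1];v0=int(w2px(fn,(tcp[0]-.05,tcp[1]+.026,z))[1])
        print('col',uu,'rows',[(v,tuple(im[v,uu])) for v in range(v0-8,v0+9)])
E
python3 - <<'E'
from m import *
move(.6343,.0175,.2,1.8);snap('wrist','w9');heads('w9')
for f in('w6','w9'):
    im=np.load(f'cal_{f}.npz')['im'].astype(int);print(f,'col 250', [int(im[v,250,1]) for v in range(195,235)],'|',[int(im[v,250,1]) for v in range(285,302)], 'row 240',[int(im[240,u,1]) for u in range(215,245)])
E
```

```text
pos [0.5748 0.0286 0.2091] shift [-1.31  5.9   0.92] yawY 1.89 tilt [ 3.2e-03  7.0e-04 -1.0e+00] q7 -0.624 turn z 0.09

head [383.9 115.4] [  6  32 105] [0.6036 0.1139 0.15  ]
head [401.4 105.4] [11 13 65] [0.6125 0.1192 0.15  ]
head [372.9 128.8] [10 19 83] [0.5983 0.107  0.15  ]
head [412.6 228. ] [ 11  25 203] [0.6253 0.0532 0.15  ]
w6 col 250 [79, 81, 81, 80, 80, 84, 81, 85, 81, 81, 97, 128, 155, 157, 156, 155, 155, 158, 177, 217, 225, 223, 219, 190, 164, 159, 161, 163, 160, 160, 160, 161, 160, 160, 162, 161, 162, 163, 181, 220] | [155, 157, 152, 155, 154, 174, 216, 232, 235, 217, 136, 68, 61, 56, 55, 57, 56] row 240 [50, 69, 101, 121, 123, 119, 105, 90, 144, 216, 226, 226, 216, 165, 118, 108, 111, 113, 111, 111, 112, 120, 164, 216, 226, 222, 222, 221, 222, 221]
w9 col 250 [84, 83, 85, 85, 82, 85, 85, 84, 84, 83, 97, 127, 154, 160, 155, 156, 155, 159, 187, 221, 224, 224, 219, 189, 164, 158, 159, 161, 160, 160, 158, 160, 161, 162, 161, 162, 160, 159, 161, 179] | [156, 157, 155, 154, 154, 167, 204, 231, 233, 226, 160, 83, 62, 58, 58, 58, 56] row 240 [80, 81, 79, 82, 81, 82, 82, 85, 131, 197, 224, 225, 220, 182, 122, 105, 110, 110, 111, 112, 108, 111, 140, 192, 221, 223, 222, 220, 222, 220]
```

Emit:
{"api": "step_arm", "payload": {
  "steps": [
    [-1.3,0,0.9,0,0,0,1],
    [0,1.5,0,0,0,0,1],
    [0,1.5,0,0,0,0,1],
    [0,1.5,0,0,0,0,1],
    [0,0.8,0,0,0,0,1],
    [0,0.5,0,0,0,0,1],
    [0,0,0,0,0,0,1],
    [0,0,0,0,0,0,1]
  ]
}}

```text
clock: 31.02
tool_pos: [0.6318, 0.0166, 0.1982]
eef_rot: [0.695, 0.719, -0.0, -0.0]
contact_force: [-0.2, -0.0, -2.4]
opening: 0.111
finger_force: 29.9
```

```bash
python3 - <<'E'
from m import *
move(.6332,.056,.199,1.8);snap('wrist','w10');heads('w10');heads('w7')
im=np.load('cal_w10.npz')['im'].astype(int)
im7=np.load('cal_w7.npz')['im'].astype(int)
for i in(im7,im): print([tuple(i[209,u]) for u in range(303,334,2)])
E
```

```text
pos [0.6318 0.0166 0.1982] shift [ 3.94  0.27 -0.08] yawY 1.87 tilt [-6.e-04 -3.e-04 -1.e+00] q7 -0.55 turn z 0.07

[(np.int64(76), np.int64(153), np.int64(98)), (np.int64(67), np.int64(164), np.int64(195)), (np.int64(58), np.int64(180), np.int64(232)), (np.int64(64), np.int64(184), np.int64(233)), (np.int64(66), np.int64(173), np.int64(225)), (np.int64(199), np.int64(224), np.int64(232)), (np.int64(211), np.int64(230), np.int64(239)), (np.int64(209), np.int64(228), np.int64(239)), (np.int64(209), np.int64(228), np.int64(238)), (np.int64(206), np.int64(227), np.int64(237)), (np.int64(210), np.int64(228), np.int64(239)), (np.int64(209), np.int64(229), np.int64(238)), (np.int64(198), np.int64(223), np.int64(234)), (np.int64(135), np.int64(151), np.int64(164)), (np.int64(194), np.int64(216), np.int64(228)), (np.int64(226), np.int64(238), np.int64(245))]
[(np.int64(70), np.int64(139), np.int64(91)), (np.int64(68), np.int64(138), np.int64(89)), (np.int64(69), np.int64(139), np.int64(89)), (np.int64(63), np.int64(145), np.int64(158)), (np.int64(57), np.int64(166), np.int64(221)), (np.int64(56), np.int64(164), np.int64(217)), (np.int64(56), np.int64(160), np.int64(213)), (np.int64(142), np.int64(170), np.int64(190)), (np.int64(176), np.int64(197), np.int64(213)), (np.int64(173), np.int64(195), np.int64(211)), (np.int64(170), np.int64(195), np.int64(210)), (np.int64(174), np.int64(195), np.int64(211)), (np.int64(175), np.int64(197), np.int64(212)), (np.int64(174), np.int64(197), np.int64(214)), (np.int64(175), np.int64(196), np.int64(213)), (np.int64(125), np.int64(143), np.int64(154))]
```

Emit:
{"api": "step_arm", "payload": {
  "steps": [
    [0,0.25,-0.1,0,0,0,1],
    [0,0,0,0,0,0,1],
    [0,0,0,0,0,0,1],
    [0,0,0,0,0,0,1]
  ]
}}

```text
clock: 31.58
tool_pos: [0.6345, 0.0167, 0.1992]
eef_rot: [0.696, 0.718, -0.0, -0.0]
contact_force: [-1.1, 0.5, -1.4]
opening: 0.107
finger_force: 29.9
```

```bash
cat >> m.py <<'E'
def head2(fn,near=(310,209)):
    im=np.load('cal_'+fn+'.npz')['im'];h=cv2.cvtColor(im,cv2.COLOR_BGR2HSV);m=((h[...,0]>12)&(h[...,0]<30)&(h[...,1]>150)&(h[...,2]>110)).astype(np.uint8)
    n,l,s,c=cv2.connectedComponentsWithStats(m);print('head2',[(np.round(c[i],1).tolist(),s[i].tolist()) for i in range(1,n) if s[i,4]>60 and np.hypot(*(c[i]-near))<45])
E
python3 - <<'E'
from m import *
move(.6332,.056,.199,1.8);snap('wrist','w11');head2('w7');head2('w11')
E
```

```text
pos [0.6345 0.0167 0.1992] shift [ 3.93 -0.    0.02] yawY 1.86 tilt [-6.e-04 -2.e-04 -1.e+00] q7 -0.546 turn z 0.06

head2 []
head2 [([275.0, 194.6], [253, 181, 40, 25, 444]), ([307.4, 206.0], [303, 192, 10, 30, 218])]
```

Emit:
{"api": "step_arm", "payload": {
  "steps": [
    [0.8,0,0,0,0,0,1],
    [0.8,0,0,0,0,0,1],
    [0.8,0,0,0,0,0,1],
    [0.8,0,0,0,0,0,1],
    [0.7,0,0,0,0,0,1],
    [0,0,0,0,0,0,1],
    [0,0,0,0,0,0,1]
  ]
}}

```text
clock: 32.5
tool_pos: [0.6335, 0.0567, 0.1993]
eef_rot: [0.695, 0.719, 0.001, -0.001]
contact_force: [-2.5, 1.7, -2.2]
opening: 0.107
finger_force: 29.9
```

Emit:
{"api": "step_arm", "payload": {
  "steps": [
    [0,0,0.4,0,0,0,1],
    [0,0,0.4,0,0,0,1],
    [0,0,0.3,0,0,0,1],
    [0,0,0,0,0,0,1],
    [0,0,0,0,0,0,1],
    [0,0,0,0,0,0,1]
  ]
}}

```text
clock: 33.25
tool_pos: [0.6334, 0.0554, 0.1881]
eef_rot: [0.696, 0.718, -0.0, 0.0]
contact_force: [-1.9, -0.3, -4.1]
opening: 0.113
finger_force: 29.9
```

Down to 0.188 with no resistance. I'll finish lowering, release and head for E.

Emit:
{"api": "step_arm", "payload": {
  "steps": [
    [0,0,0.1,0,0,0,1],
    [0,0,0.05,0,0,0,1],
    [0,0,0,0,0,0,1],
    [0,0,0,0,0,0,0.5],
    [0,0,0,0,0,0,0.5],
    [0,0,0,0,0,0,0],
    [0,0,0,0,0,0,0],
    [0,0,0,0,0,0,0]
  ]
}}

```text
clock: 34.25
tool_pos: [0.6336, 0.0557, 0.1867]
eef_rot: [0.696, 0.718, 0.0, 0.0]
contact_force: [0.5, -0.2, -0.3]
opening: 0.498
finger_force: 0.0
```

Emit:
{"api": "step_arm", "payload": {
  "steps": [
    [0,0,-2,0,0,0,-1],
    [0,0,-4,0,0,0,-1],
    [0,0,-4,0,0,0,-1],
    [-5,-3,0,0,0,0,-1],
    [-5,-3,0,0,0,0,-1],
    [-5,-3,0,0,0,0,-1],
    [-5,-3,0,0,0,0,-1],
    [-5,-2.5,0,0,0,0,-1]
  ]
}}

```text
clock: 35.25
tool_pos: [0.4955, -0.2005, 0.2869]
eef_rot: [0.696, 0.718, -0.0, 0.0]
contact_force: [0.1, -1.3, -0.0]
opening: 1.002
finger_force: 0.0
```

Emit:
{"api": "step_arm", "payload": {
  "steps": [
    [0,0,0,0,0,0,-1],
    [0,0,0,0,0,0,-1],
    [0,0,0,0,0,0,-1],
    [0,0,0,0,0,0,-1]
  ]
}}

```text
clock: 35.75
tool_pos: [0.4974, -0.1974, 0.2868]
eef_rot: [0.695, 0.719, 0.0, 0.0]
contact_force: [1.0, -0.4, 0.6]
opening: 1.003
finger_force: 0.0
```

```bash
python3 - <<'E'
from m import *
snap('wrist','w12');u=w2px('w12',(.489,-.196,.113)).astype(int);print(u);c,y=grip('w12',(u[0]-45,max(0,u[1]-50),u[0]+45,u[1]+40),.113,80);move(*c,.108,y)
snap('side','d2');snap('scene','s3')
for f in('d2','s3'):
  for n,st in((3,(.63,.161)),(2,(.6332,.056))):
    u=w2px(f,(st[0]-.0003,st[1]-.0027,.188)).astype(int);print(f,n,u,end=' ');grip(f,(u[0]-30,u[1]-25,u[0]+30,u[1]+25),.188,70)
E
```

```text
[315 220]
417 centre [ 0.4914 -0.199 ] size [10.  38.4] yaw 7.9
pos [ 0.4973 -0.1976  0.2868] shift [-0.12 -0.6  17.88] yawY 1.99 tilt [ 4.e-04  3.e-04 -1.e+00] q7 -0.153 turn z -5.87

d2 3 [233 244] 169 centre [0.6284 0.1602] size [19.9 46. ] yaw -1.2
d2 2 [264 210] 151 centre [0.6326 0.0557] size [19.8 51.5] yaw 4.3
s3 3 [311 271] 149 centre [0.6279 0.1621] size [18.8 56.7] yaw -4.2
s3 2 [287 243] 117 centre [0.6318 0.0585] size [19.1 59.8] yaw 0.8
```

Emit:
{"api": "step_arm", "payload": {
  "steps": [
    [0,-0.6,0,0,0,0,-1],
    [0,0,3,0,0,-5.9,-1],
    [0,0,5,0,0,0,-1],
    [0,0,5,0,0,0,-1],
    [0,0,4.8,0,0,0,0],
    [0,0,0,0,0,0,0],
    [0,0,0,0,0,0,0],
    [0,0,0,0,0,0,0]
  ]
}}

```text
clock: 36.9
tool_pos: [0.492, -0.1994, 0.1107]
eef_rot: [0.658, 0.753, 0.001, 0.002]
contact_force: [0.3, -0.2, 0.3]
opening: 0.572
finger_force: 0.0
```

```bash
python3 - <<'E'
from h import *
move(.4914,-.199,.108,7.9)
E
```

```text
pos [ 0.492  -0.1994  0.1107] shift [ 0.05 -0.05  0.27] yawY 7.73 tilt [ 0.0036 -0.001  -1.    ] q7 -0.318 turn z -0.17
```

Emit:
{"api": "step_arm", "payload": {
  "steps": [
    [0.15,0,0.2,0,0,0,0],
    [0,0,0,0,0,0,1],
    [0,0,0,0,0,0,1],
    [0,0,0,0,0,0,1],
    [0,0,0,0,0,0,1],
    [0,0,0,0,0,0,1],
    [0,0,0,0,0,0,1],
    [0,0,0,0,0,0,1]
  ]
}}

```text
clock: 37.9
tool_pos: [0.4908, -0.1975, 0.1068]
eef_rot: [0.658, 0.753, 0.0, 0.0]
contact_force: [0.7, 0.1, -0.9]
opening: 0.106
finger_force: 29.9
```

Emit:
{"api": "step_arm", "payload": {
  "steps": [
    [0,0,0,0,0,0,1],
    [0,0,-4,0,0,0,1],
    [0,0,-5,0,0,0,1],
    [0,0,-5,0,0,6,1],
    [4,3,-4,0,0,0,1],
    [4,3,0,0,0,0,1],
    [3.5,3,0,0,0,0,1],
    [0,0,0,0,0,0,1]
  ]
}}

```text
clock: 38.9
tool_pos: [0.5773, -0.0761, 0.2856]
eef_rot: [0.694, 0.72, 0.001, -0.001]
contact_force: [-0.6, -0.2, -1.9]
opening: 0.111
finger_force: 30.0
```

Emit:
{"api": "step_arm", "payload": {
  "steps": [
    [0,0,4,0,0,0,1],
    [0,0,4,0,0,0,1],
    [0,0,0,0,0,0,1],
    [0,0,0,0,0,0,1],
    [0,0,0,0,0,0,1],
    [0,0,0,0,0,0,1]
  ]
}}

```text
clock: 39.65
tool_pos: [0.5769, -0.0809, 0.207]
eef_rot: [0.696, 0.718, 0.001, 0.001]
contact_force: [1.1, -0.3, -2.0]
opening: 0.108
finger_force: 30.0
```

```bash
python3 - <<'E'
from m import *
move(.6376,-.0875,.199,1.85);snap('wrist','w13');heads('w13')
for f in('w9','w13'):
    im=np.load(f'cal_{f}.npz')['im'].astype(int);print(f,'col 250', [int(im[v,250,1]) for v in range(205,220)],'|',[int(im[v,250,1]) for v in range(288,300)], 'row 240',[int(im[240,u,1]) for u in range(220,240)])
E
```

```text
pos [ 0.5769 -0.0809  0.207 ] shift [-0.84  6.05  0.81] yawY 1.74 tilt [ 2.1e-03 -3.0e-04 -1.0e+00] q7 -0.439 turn z -0.11

head [431.1  11.9] [ 17  27 352] [0.6246 0.0519 0.15  ]
head [400.5  96.6] [ 20  36 146] [0.6133 0.0134 0.15  ]
head [383.1 106.1] [  6  31 114] [0.6047 0.0086 0.15  ]
head [372.3 115. ] [ 10  29 105] [0.5994 0.0041 0.15  ]
head [417.1 220.9] [ 11  26 193] [ 0.6289 -0.0518  0.15  ]
w9 col 250 [97, 127, 154, 160, 155, 156, 155, 159, 187, 221, 224, 224, 219, 189, 164] | [154, 154, 167, 204, 231, 233, 226, 160, 83, 62, 58, 58] row 240 [82, 82, 85, 131, 197, 224, 225, 220, 182, 122, 105, 110, 110, 111, 112, 108, 111, 140, 192, 221]
w13 col 250 [79, 82, 92, 123, 153, 153, 152, 152, 151, 156, 183, 216, 222, 221, 214] | [155, 155, 152, 152, 164, 201, 229, 232, 221, 152, 76, 56] row 240 [78, 79, 115, 181, 220, 222, 218, 188, 125, 102, 107, 108, 109, 106, 106, 108, 125, 182, 217, 221]
```

Emit:
{"api": "step_arm", "payload": {
  "steps": [
    [-0.7,0,0.8,0,0,0,1],
    [0,1.5,0,0,0,0,1],
    [0,1.5,0,0,0,0,1],
    [0,1.5,0,0,0,0,1],
    [0,1,0,0,0,0,1],
    [0,0.5,0,0,0,0,1],
    [0,0,0,0,0,0,1],
    [0,0,0,0,0,0,1]
  ]
}}

```text
clock: 40.7
tool_pos: [0.6359, -0.0861, 0.1977]
eef_rot: [0.696, 0.718, -0.0, -0.0]
contact_force: [-0.6, 0.0, -2.6]
opening: 0.111
finger_force: 30.0
```

```bash
python3 - <<'E'
from m import *
move(.6367,-.0478,.199,1.85);snap('wrist','w14');head2('w14')
E
```

```text
pos [ 0.6359 -0.0861  0.1977] shift [ 3.83  0.2  -0.13] yawY 1.77 tilt [-7.e-04 -3.e-04 -1.e+00] q7 -0.385 turn z -0.08

head2 [([310.6, 210.4], [306, 197, 10, 29, 218])]
```

Emit:
{"api": "step_arm", "payload": {
  "steps": [
    [0,0.17,-0.13,0,0,0,1],
    [0,0,0,0,0,0,1],
    [0.8,0,0,0,0,0,1],
    [0.8,0,0,0,0,0,1],
    [0.8,0,0,0,0,0,1],
    [0.8,0,0,0,0,0,1],
    [0.6,0,0,0,0,0,1],
    [0,0,0,0,0,0,1]
  ]
}}

```text
clock: 41.75
tool_pos: [0.6369, -0.0468, 0.1991]
eef_rot: [0.696, 0.718, 0.0, -0.0]
contact_force: [-0.2, 1.1, -2.5]
opening: 0.109
finger_force: 30.0
```

Emit:
{"api": "step_arm", "payload": {
  "steps": [
    [0,0,0,0,0,0,1],
    [0,0,0,0,0,0,1],
    [0,0,0.4,0,0,0,1],
    [0,0,0.4,0,0,0,1],
    [0,0,0.3,0,0,0,1],
    [0,0,0,0,0,0,1],
    [0,0,0,0,0,0,1],
    [0,0,0,0,0,0,1]
  ]
}}

```text
clock: 42.75
tool_pos: [0.6369, -0.0481, 0.188]
eef_rot: [0.696, 0.718, -0.0, 0.0]
contact_force: [-1.8, 0.3, -2.4]
opening: 0.111
finger_force: 30.0
```

Emit:
{"api": "step_arm", "payload": {
  "steps": [
    [0,0,0.1,0,0,0,1],
    [0,0,0.05,0,0,0,1],
    [0,0,0,0,0,0,1],
    [0,0,0,0,0,0,0.5],
    [0,0,0,0,0,0,0.5],
    [0,0,0,0,0,0,0],
    [0,0,0,0,0,0,0],
    [0,0,0,0,0,0,0]
  ]
}}

```text
clock: 43.75
tool_pos: [0.6371, -0.048, 0.1866]
eef_rot: [0.696, 0.718, 0.0, 0.0]
contact_force: [-0.5, 0.2, -0.0]
opening: 0.5
finger_force: 0.0
```

Emit:
{"api": "step_arm", "payload": {
  "steps": [
    [0,0,-2,0,0,0,-1],
    [0,0,-4,0,0,0,-1],
    [0,0,-5,0,0,0,-1],
    [-4.7,-2.1,0,0,0,0,-1],
    [-4.7,-2.1,0,0,0,0,-1],
    [-4.7,-2.1,0,0,0,0,-1],
    [-4.7,-2.1,0,0,0,0,-1],
    [-4.7,-2.1,0,0,0,0,-1]
  ]
}}

```text
clock: 44.75
tool_pos: [0.5388, -0.2876, 0.2983]
eef_rot: [0.696, 0.718, 0.0, 0.001]
contact_force: [0.6, -0.2, -0.1]
opening: 1.001
finger_force: 0.0
```

Emit:
{"api": "step_arm", "payload": {
  "steps": [
    [-4.7,-2.1,0,0,0,0,-0.4],
    [0,0,0,0,0,10,-0.4],
    [0,0,0,0,0,10,-0.4],
    [0,0,0,0,0,10,-0.4],
    [0,0,0,0,0,10,-0.4],
    [0,0,0,0,0,10,-0.4],
    [0,0,0,0,0,10,-0.4],
    [0,0,0,0,0,10,-0.4]
  ]
}}

```text
clock: 45.75
tool_pos: [0.5202, -0.3334, 0.2982]
eef_rot: [0.983, 0.186, 0.001, 0.0]
contact_force: [1.2, -0.0, 0.3]
opening: 0.704
finger_force: 0.0
```

Emit:
{"api": "step_arm", "payload": {
  "steps": [
    [0,0,0,0,0,10,-0.4],
    [0,0,0,0,0,10,-0.4],
    [0,0,0,0,0,0,-0.4],
    [0,0,0,0,0,0,-0.4],
    [0,0,0,0,0,0,-0.4]
  ]
}}

```text
clock: 46.38
tool_pos: [0.5197, -0.3337, 0.2969]
eef_rot: [1.0, 0.016, 0.0, -0.0]
contact_force: [-0.3, 0.2, -0.3]
opening: 0.702
finger_force: 0.0
```

```bash
python3 - <<'E'
from m import *
snap('wrist','w15',None,1.25);move(.514,-.309,.094,-88.2)
im=np.load('cal_w15.npz')['im'];h=cv2.cvtColor(im,cv2.COLOR_BGR2HSV);m=((h[...,0]>105)&(h[...,0]<135)&(h[...,1]>90)).astype(np.uint8)
n,l,s,c=cv2.connectedComponentsWithStats(m)
for i in range(1,n):
    if s[i,4]>150: print(np.round(c[i],1),s[i],np.round(px2w('w15',*c[i],.106),4))
E
```

```text
pos [ 0.5197 -0.3337  0.2967] shift [-0.49 -2.48 20.27] yawY -88.18 tilt [ 3.e-04  2.e-04 -1.e+00] q7 -1.21 turn z 0.02

[431.3   7.6] [425   0  14  16 169] [ 0.7015 -0.4173  0.106 ]
[411.7  12.4] [405   5  14  16 163] [ 0.6975 -0.4014  0.106 ]
```

View pics/w15.png

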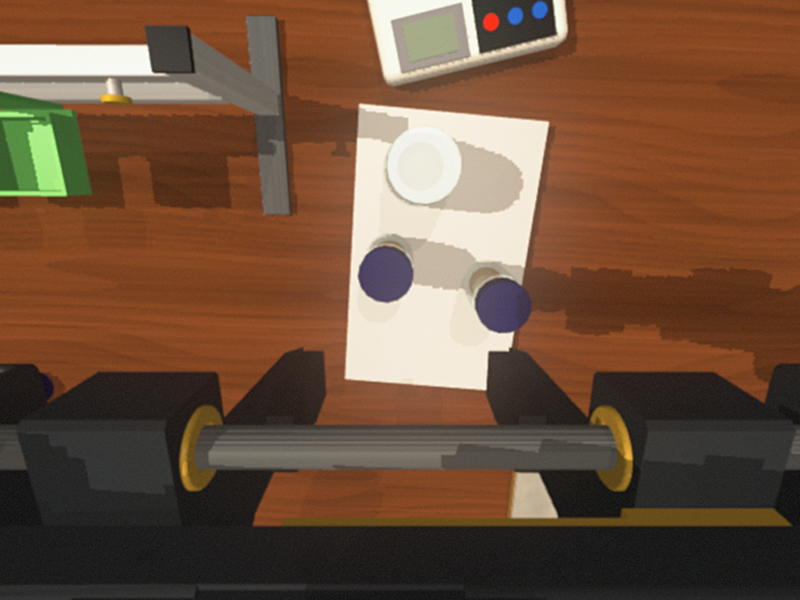

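The caps are at (386,274) and (502,306), and the tumbler is at (424,164), clear of the closing line.

```bash
python3 - <<'E'
from m import *
for n,u,v in(('j0',386,273),('j1',502,305.5)):
    p=px2w('w15',u/1.25,v/1.25,.106);print(n,np.round(p,4));move(p[0],p[1],.095,-88.2)
print(px2w('w15',424/1.25,164/1.25,.111))
E
```

```text
j0 [ 0.5195 -0.3192  0.106 ]
pos [ 0.5197 -0.3337  0.2967] shift [ 0.03 -1.45 20.17] yawY -88.18 tilt [ 3.e-04  2.e-04 -1.e+00] q7 -1.21 turn z 0.02

j1 [ 0.496  -0.4122  0.106 ]
pos [ 0.5197 -0.3337  0.2967] shift [-2.62  7.77 20.17] yawY -88.18 tilt [ 3.e-04  2.e-04 -1.e+00] q7 -1.21 turn z 0.02

[ 0.60128429 -0.34502545  0.111     ]
```

Emit:
{"api": "step_arm", "payload": {
  "steps": [
    [0,-1.45,0,0,0,0,-0.4],
    [0,0,4.5,0,0,0,-0.4],
    [0,0,5,0,0,0,-0.4],
    [0,0,5,0,0,0,-0.4],
    [0,0,4,0,0,0,-0.4],
    [0,0,2,0,0,0,-0.4],
    [0,0,0,0,0,0,-0.4],
    [0,0,0,0,0,0,-0.4]
  ],
  "force": 20
}}

```text
clock: 47.42
tool_pos: [0.52, -0.3189, 0.0926]
eef_rot: [1.0, 0.016, 0.001, 0.0]
contact_force: [-0.4, 0.4, 0.4]
opening: 0.699
finger_force: 0.0
```

```bash
python3 - <<'E'
from h import *
move(.5195,-.3192,.092,-88.2);print(np.round(r.get_state()['contact_force'],1))
E
```

```text
pos [ 0.52   -0.3189  0.0926] shift [-0.05  0.03  0.06] yawY -88.21 tilt [ 1.6e-03 -4.0e-04 -1.0e+00] q7 -1.32 turn z -0.01

[-0.4  0.4  0.4]
```

Emit:
{"api": "step_arm", "payload": {
  "steps": [
    [0,0,0,0,0,0,0.3],
    [0,0,0,0,0,0,0.3],
    [0,0,0,0,0,0,0.5],
    [0,0,0,0,0,0,0.5],
    [0,0,0,0,0,0,0.5],
    [0,0,0,0,0,0,0.5]
  ]
}}

```text
clock: 48.18
tool_pos: [0.52, -0.3191, 0.0926]
eef_rot: [1.0, 0.015, 0.001, 0.0]
contact_force: [0.5, 2.7, 6.2]
opening: 0.513
finger_force: 20.0
```

Emit:
{"api": "step_arm", "payload": {
  "steps": [
    [0,0,-3,0,0,0,0.5],
    [0,0,-5,0,0,0,0.5],
    [0,0,-5,0,0,0,0.5],
    [0,0,-5,0,0,0,0.5],
    [0,0,-3,0,0,0,0.5],
    [0,-5,0,0,0,0,0.5],
    [0,-5,0,0,0,0,0.5],
    [0,-5,0,0,0,0,0.5]
  ]
}}

```text
clock: 49.18
tool_pos: [0.514, -0.168, 0.3014]
eef_rot: [1.0, 0.015, -0.0, 0.0]
contact_force: [1.2, -0.4, -1.9]
opening: 0.514
finger_force: 20.0
```

Emit:
{"api": "step_arm", "payload": {
  "steps": [
    [0,-5,0,0,0,0,0.5],
    [1,-5,0,0,0,0,0.5],
    [1,-2,0,0,0,0,0.5],
    [0,0,0,0,0,0,0.5],
    [0,0,0,0,0,0,0.5],
    [0,0,0,0,0,0,0.5],
    [0,0,0,0,0,0,0.5],
    [0,0,0,0,0,0,0.5]
  ]
}}

```text
clock: 50.18
tool_pos: [0.5308, -0.0493, 0.3016]
eef_rot: [1.0, 0.015, -0.0, 0.0]
contact_force: [-0.3, 0.2, -1.5]
opening: 0.513
finger_force: 20.0
```

```bash
cat > fit.py <<'E'
from m import *
from itertools import product
def sil(fn,x,y,yaw,shape,lo,boxes):
    m=np.zeros(shape,np.uint8);S=4;M=R.from_euler('z',yaw,degrees=True)
    for b in boxes:
        P=np.array([M.apply(np.array(p)/1000)+[x,y,.08] for p in product(*b)])
        q=np.array([w2px(fn,p) for p in P])-lo
        cv2.fillConvexPoly(m,cv2.convexHull(np.round(q*16).astype(np.int32)),1,shift=4)
    return m
def fit(fn,x,y,yaw=1.8,box=None,span=.008):
    "hung hanger origin from the green silhouette of its cradle"
    im=np.load('cal_'+fn+'.npz')['im'];B=[((-28.5,28.5),(-28.5,28.5),(0,26))]
    if box is None:
        q=np.array([w2px(fn,(x+a,y+b,z)) for a in(-.036,.03) for b in(-.036,.036) for z in(.08,.106)]);box=[*np.floor(q.min(0)).astype(int),*np.ceil(q.max(0)).astype(int)]
    x0,y0,x1,y1=[max(0,int(v)) for v in box];I=im[y0:y1,x0:x1].astype(int)
    g=((I[...,1]>I[...,2]*1.25)&(I[...,1]>I[...,0]*1.15)).astype(np.uint8)
    pl=[((33.5,37.5),(-20,20),(0,94)),((28.5,37.5),(-20,20),(0,26))]
    from scipy.optimize import minimize
    k=lambda m:cv2.GaussianBlur(m.astype(np.float32),(0,0),1)
    cost=lambda p:float(((k(sil(fn,p[0]/1000,p[1]/1000,yaw,g.shape,(x0,y0),B+pl))-k(g))**2).sum())
    res=min((minimize(cost,[x*1000+a,y*1000+b],method='Nelder-Mead',options=dict(initial_simplex=[[x*1000+a,y*1000+b],[x*1000+a+3,y*1000+b],[x*1000+a,y*1000+b+3]],xatol=.05)) for a,b in((0,0),(3,-3),(-3,3))),key=lambda r:r.fun)
    print(fn,'box',(x0,y0,x1,y1),'origin mm',np.round(res.x,1),'cost',round(res.fun,1),'area',int(g.sum()))
    return res.x
E
python3 - <<'E'
from fit import *
snap('wrist','w16');s=r.get_state();print(np.round(s['tool_pos'],4),s['opening'])
fit('w16',.5985,-.053)
snap('scene','s4');snap('side','d4')
fit('s4',.5985,-.053);fit('d4',.5985,-.053)
T=np.load('cal_w16.npz')['T'];im=np.load('cal_w16.npz')['im']
p=w2px('w16',(s['tool_pos'][0],s['tool_pos'][1],s['tool_pos'][2]+.0134));print('cap top predicted px',p,im[int(p[1]),int(p[0])],T[:3,3])
h=im.astype(int);m=((h[...,0]>h[...,1]*1.5)&(h[...,0]>h[...,2]*1.3)&(h[...,0]>45)).astype(np.uint8)
n,l,st,c=cv2.connectedComponentsWithStats(m)
for i in range(1,n):
    if st[i,4]>150: print(np.round(c[i],1),st[i])
E
```

```text
[ 0.5309 -0.0491  0.3016] 0.5120926903472155
w16 box (291, 111, 371, 187) origin mm [599.5 -51.6] cost 45.1 area 4073
s4 box (267, 232, 306, 265) origin mm [487.7 -38.5] cost 198.3 area 278
d4 box (286, 199, 330, 239) origin mm [598.7 -51.7] cost 33.5 area 925
cap top predicted px [322.05637702 331.27847536] [59 32 35] [ 0.60156692 -0.04788537  0.43125726]
[326.2 316.7] [ 271  286  111   54 4644]
[324.9 378.5] [299 376  54   8 281]
```

```bash
python3 - <<'E'
from fit import *
t=r.get_state()['tool_pos']
for dz,rad in((.0134,.022),(-.0046,.022),(-.0046,.023)): print(dz,rad,w2px('w16',(t[0]+rad,t[1],t[2]+dz)))
im=np.load('cal_w16.npz')['im']
print([im[v,324].tolist() for v in range(262,310,2)])
move(.599,-.052,.24,-88.2)
E
```

```text
0.0134 0.022 [322.9657078  278.90680561]
-0.0046 0.022 [323.12677901 262.42563005]
-0.0046 0.023 [323.19381766 260.20232524]
[[74, 102, 124], [96, 128, 147], [138, 167, 188], [134, 169, 189], [129, 151, 162], [46, 28, 37], [43, 32, 41], [41, 26, 38], [45, 32, 43], [47, 30, 42], [41, 30, 37], [48, 32, 39], [48, 25, 38], [67, 36, 45], [69, 37, 42], [67, 39, 45], [64, 30, 38], [64, 32, 40], [63, 30, 38], [65, 33, 40], [67, 36, 42], [67, 32, 40], [66, 31, 38], [66, 33, 37]]
pos [ 0.5309 -0.0488  0.3016] shift [6.79 0.52 6.16] yawY -88.25 tilt [ 0.e+00 -1.e-04 -1.e+00] q7 -1.714 turn z -0.05
```

```bash
cat > cap.py <<'E'
from fit import *
from scipy.optimize import minimize
a=np.linspace(0,2*np.pi,40,endpoint=False);ring=np.c_[np.cos(a),np.sin(a)]*.022
def cap(fn,x,y,ztop=.106,f=1.,pad=8):
    im=np.load('cal_'+fn+'.npz')['im'].astype(int)
    pts=lambda x,y:np.array([w2px(fn,(x+p[0],y+p[1],z)) for p in ring for z in(ztop,ztop-.018)])
    q=pts(x,y);x0,y0=np.maximum(0,(q.min(0)-pad).astype(int));x1,y1=(q.max(0)+pad).astype(int);I=im[y0:y1,x0:x1]
    g=((I[...,0]>I[...,1]*1.4)&(I[...,0]>I[...,2]*1.2)).astype(np.float32)
    k=lambda m:cv2.GaussianBlur(m.astype(np.float32),(0,0),1)
    def cost(p):
        m=np.zeros(g.shape,np.uint8);cv2.fillConvexPoly(m,cv2.convexHull(np.round((pts(p[0]/1000,p[1]/1000)-(x0,y0))*16).astype(np.int32)),1,shift=4);return float(((k(m)-k(g))**2).sum())
    r_=minimize(cost,[x*1000,y*1000],method='Nelder-Mead',options=dict(initial_simplex=[[x*1000,y*1000],[x*1000+5,y*1000],[x*1000,y*1000+5]],xatol=.05))
    print(fn,np.round(r_.x,1),'cost',round(r_.fun,1),'area',int(g.sum()))
E
python3 - <<'E'
from cap import *
for n,p in(('j0',(.518,-.316)),('j1',(.495,-.41))):
    print(n)
    for f in('s0','d0','s2','d2','s3','w15'): 
        try: cap(f,*p)
        except Exception as e: print(f,e)
print('held')
t=r.get_state()['tool_pos'];
for f in('s4','d4'):cap(f,t[0]-.003,t[1],t[2]+.0134)
print('hung A,B,E from side/scene')
for x,y in((.592,.157),(.595,.052),(.599,-.052)): fit('d4',x,y)
E
```

```text
j0
s0 [ 515.  -318.3] cost 62.2 area 204
d0 [ 518.  -318.9] cost 23.8 area 229
s2 [ 513.3 -317.3] cost 60.2 area 208
d2 [ 518.1 -319.6] cost 24.6 area 229
s3 [ 513.1 -317.2] cost 60.8 area 206
w15 [ 513.8 -314.6] cost 991.1 area 487
j1
s0 [ 490.  -414.2] cost 44.4 area 176
d0 [ 496.  -416.2] cost 24.0 area 226
s2 [ 490.  -414.2] cost 45.4 area 177
d2 [ 495.9 -416. ] cost 32.7 area 216
s3 [ 492.6 -412. ] cost 47.3 area 177
w15 [ 491.7 -415.3] cost 627.3 area 882
held
s4 [530.1 -54.4] cost 109.4 area 151
d4 [525.  -52.3] cost 258.7 area 166
hung A,B,E from side/scene
d4 box (229, 261, 280, 310) origin mm [593.2 157.9] cost 69.1 area 1253
d4 box (259, 228, 306, 273) origin mm [595.4  53.3] cost 65.9 area 1093
d4 box (285, 199, 330, 240) origin mm [599.  -52.3] cost 39.3 area 937
```

Emit:
{"api": "step_arm", "payload": {
  "steps": [
    [3.5,0.25,0,0,0,0,0.5],
    [3.5,0.25,0,0,0,0,0.5],
    [0,0,4,0,0,0,0.5],
    [0,0,4,0,0,0,0.5],
    [0,0,2.5,0,0,0,0.5],
    [0,0,0,0,0,0,0.5],
    [0,0,0,0,0,0,0.5],
    [0,0,0,0,0,0,0.5]
  ]
}}

```text
clock: 51.32
tool_pos: [0.6021, -0.0516, 0.1981]
eef_rot: [1.0, 0.015, 0.001, 0.0]
contact_force: [0.4, -0.4, -1.9]
opening: 0.508
finger_force: 20.0
```

```bash
python3 - <<'E'
from cap import *
move(.601,-.052,.188,-88.2)
snap('side','d5');snap('scene','s5');t=r.get_state()['tool_pos']
for f in('d5','s5'): cap(f,t[0]-.003,t[1],t[2]+.0134)
E
```

```text
pos [ 0.6021 -0.0516  0.1981] shift [-0.11  0.04  1.01] yawY -88.25 tilt [ 3.e-03 -1.e-04 -1.e+00] q7 -1.743 turn z -0.05

d5 [595.4 -55.8] cost 198.7 area 148
s5 [605.3 -57.6] cost 159.0 area 96
```

Emit:
{"api": "step_arm", "payload": {
  "steps": [
    [0,0,0.8,0,0,0,0.5],
    [0,0,0.5,0,0,0,0.5],
    [0,0,0.4,0,0,0,0.5],
    [0,0,0,0,0,0,0.5],
    [0,0,0,0,0,0,0.5]
  ]
}}

```text
clock: 52.05
tool_pos: [0.6012, -0.0515, 0.1796]
eef_rot: [1.0, 0.015, 0.0, 0.0]
contact_force: [-0.2, 0.1, -1.4]
opening: 0.512
finger_force: 20.0
```

Emit:
{"api": "step_arm", "payload": {
  "steps": [
    [0,0,0.3,0,0,0,0.5],
    [0,0,0.3,0,0,0,0.5],
    [0,0,0,0,0,0,0.5],
    [0,0,0,0,0,0,0.5]
  ]
}}

```text
clock: 52.55
tool_pos: [0.6011, -0.0516, 0.1735]
eef_rot: [1.0, 0.015, -0.0, 0.0]
contact_force: [1.0, 0.5, -2.3]
opening: 0.513
finger_force: 20.0
```

Emit:
{"api": "step_arm", "payload": {
  "steps": [
    [0,0,0.4,0,0,0,0.5],
    [0,0,0.4,0,0,0,0.5],
    [0,0,0,0,0,0,0.5],
    [0,0,0,0,0,0,0.5]
  ]
}}

```text
clock: 53.05
tool_pos: [0.6011, -0.0516, 0.1655]
eef_rot: [1.0, 0.015, -0.0, 0.0]
contact_force: [0.0, -0.2, -1.1]
opening: 0.512
finger_force: 20.0
```

Going in freely, about 5 mm left to the floor.

Emit:
{"api": "step_arm", "payload": {
  "steps": [
    [0,0,0.3,0,0,0,0.5],
    [0,0,0.1,0,0,0,0.5],
    [0,0,0,0,0,0,0.5],
    [0,0,0,0,0,0,0.5]
  ]
}}

```text
clock: 53.55
tool_pos: [0.6011, -0.0516, 0.1616]
eef_rot: [1.0, 0.015, 0.0, 0.0]
contact_force: [-0.6, 0.3, -2.5]
opening: 0.511
finger_force: 20.0
```

Emit:
{"api": "step_arm", "payload": {
  "steps": [
    [0,0,0.1,0,0,0,0.5],
    [0,0,0,0,0,0,0.5],
    [0,0,0,0,0,0,0.5],
    [0,0,0,0,0,0,0.5]
  ]
}}

```text
clock: 54.05
tool_pos: [0.6011, -0.0515, 0.1606]
eef_rot: [1.0, 0.015, 0.0, 0.0]
contact_force: [0.8, -0.3, -1.8]
opening: 0.511
finger_force: 20.0
```

Emit:
{"api": "step_arm", "payload": {
  "steps": [
    [0,0,0.08,0,0,0,0.5],
    [0,0,0,0,0,0,0.5],
    [0,0,0,0,0,0,0.2],
    [0,0,0,0,0,0,0],
    [0,0,0,0,0,0,-0.2],
    [0,0,0,0,0,0,-0.4],
    [0,0,0,0,0,0,-0.4]
  ]
}}

```text
clock: 54.92
tool_pos: [0.601, -0.0517, 0.1596]
eef_rot: [1.0, 0.015, -0.0, 0.0]
contact_force: [0.1, -0.4, 0.2]
opening: 0.698
finger_force: 0.0
```

Emit:
{"api": "step_arm", "payload": {
  "steps": [
    [0,0,-2,0,0,0,-0.4],
    [0,0,-3,0,0,0,-0.4],
    [0,0,-4,0,0,0,-0.4],
    [-3,5,-4,0,0,0,-0.4],
    [-3,5,0,0,0,0,-0.4],
    [-1.5,5,0,0,0,0,-0.4],
    [0,5,0,0,0,0,-0.4],
    [0,5,0,0,0,0,-0.4]
  ]
}}

```text
clock: 55.92
tool_pos: [0.5367, -0.2995, 0.2853]
eef_rot: [1.0, 0.015, 0.0, 0.0]
contact_force: [0.9, 0.3, 0.2]
opening: 0.697
finger_force: 0.0
```

Emit:
{"api": "step_arm", "payload": {
  "steps": [
    [0,5,0,0,0,0,-0.4],
    [0,2,0,0,0,0,-0.4],
    [0,0,0,0,0,0,-0.4],
    [0,0,0,0,0,0,-0.4],
    [0,0,0,0,0,0,-0.4],
    [0,0,0,0,0,0,-0.4]
  ]
}}

```text
clock: 56.68
tool_pos: [0.5396, -0.3667, 0.2854]
eef_rot: [1.0, 0.016, 0.0, -0.0]
contact_force: [0.0, 0.9, 0.0]
opening: 0.699
finger_force: 0.0
```

```bash
python3 - <<'E'
from cap import *
snap('side','d6');snap('scene','s6');snap('wrist','w17')
for f in('d6','s6'): cap(f,.598,-.053,.174)
fit('d6',.599,-.052);cap('d6',.496,-.412);cap('s6',.492,-.412)
im=np.load('cal_w17.npz')['im'].astype(int);print(w2px('w17',(.496,-.412,.106)))
m=((im[...,0]>im[...,1]*1.4)&(im[...,0]>im[...,2]*1.2)&(im[...,0]>40)).astype(np.uint8);n,l,s,c=cv2.connectedComponentsWithStats(m)
for i in range(1,n):
    if s[i,4]>300: print(np.round(c[i],1),s[i],np.round(px2w('w17',s[i,0]+s[i,2]/2-.5,s[i,1]+s[i,3]/2-.5,.106),4))
move(.493,-.413,.0925,-88.2)
E
```

```text
d6 [599.6 -51.5] cost 25.2 area 326
s6 [595.7 -50.3] cost 27.7 area 231
d6 box (285, 199, 330, 240) origin mm [598.3 -51.2] cost 368.8 area 575
d6 [ 495.7 -415.3] cost 18.0 area 219
s6 [ 489.9 -414.8] cost 10.7 area 132
[367.9252416  265.87393293]
[378.7 268.8] [360 250  32  37 605] [ 0.494  -0.4196  0.106 ]
pos [ 0.5393 -0.3674  0.2853] shift [-4.78  4.41 19.28] yawY -88.21 tilt [ 1.e-04 -1.e-04 -1.e+00] q7 -1.187 turn z -0.01
```

Emit:
{"api": "step_arm", "payload": {
  "steps": [
    [-4.6,4.55,0,0,0,0,-0.4],
    [0,0,3,0,0,0,-0.4],
    [0,0,5,0,0,0,-0.4],
    [0,0,5,0,0,0,-0.4],
    [0,0,4.3,0,0,0,-0.4],
    [0,0,2,0,0,0,-0.4],
    [0,0,0,0,0,0,-0.4],
    [0,0,0,0,0,0,-0.4]
  ]
}}

```text
clock: 57.82
tool_pos: [0.4974, -0.4138, 0.0939]
eef_rot: [1.0, 0.015, 0.001, 0.001]
contact_force: [-0.2, 0.2, -0.2]
opening: 0.7
finger_force: 0.0
```

```bash
python3 - <<'E'
from h import *
move(.495,-.4145,.0926,-88.2);print(np.round(r.get_state()['contact_force'],1))
E
```

```text
pos [ 0.4974 -0.4138  0.0939] shift [-0.24  0.06  0.13] yawY -88.25 tilt [ 0.0028 -0.0019 -1.    ] q7 -1.174 turn z -0.05

[-0.2  0.2 -0.2]
```

Emit:
{"api": "step_arm", "payload": {
  "steps": [
    [0,0,0,0,0,0,0.3],
    [0,0,0,0,0,0,0.3],
    [0,0,0,0,0,0,0.5],
    [0,0,0,0,0,0,0.5],
    [0,0,0,0,0,0,0.5],
    [0,0,0,0,0,0,0.5]
  ]
}}

```text
clock: 58.58
tool_pos: [0.4968, -0.4135, 0.0934]
eef_rot: [1.0, 0.015, 0.001, 0.001]
contact_force: [-0.8, 0.7, 6.2]
opening: 0.511
finger_force: 20.0
```

Emit:
{"api": "step_arm", "payload": {
  "steps": [
    [0,0,-3,0,0,0,0.5],
    [0,0,-5,0,0,0,0.5],
    [0,0,-5,0,0,0,0.5],
    [0,0,-5,0,0,0,0.5],
    [0,0,-3,0,0,0,0.5],
    [0,-5,0,0,0,0,0.5],
    [0,-5,0,0,0,0,0.5],
    [0,-5,0,0,0,0,0.5]
  ]
}}

```text
clock: 59.58
tool_pos: [0.491, -0.2615, 0.302]
eef_rot: [1.0, 0.015, -0.0, -0.0]
contact_force: [0.8, -0.2, -0.9]
opening: 0.515
finger_force: 20.0
```

Emit:
{"api": "step_arm", "payload": {
  "steps": [
    [1,-5,0,0,0,0,0.5],
    [1,-5,0,0,0,0,0.5],
    [1,-5,0,0,0,0,0.5],
    [1,-5,0,0,0,0,0.5],
    [1,-5,0,0,0,0,0.5],
    [0,-5,0,0,0,0,0.5],
    [0,-2,0,0,0,0,0.5],
    [0,0,0,0,0,0,0.5]
  ]
}}

```text
clock: 60.58
tool_pos: [0.5312, 0.0601, 0.302]
eef_rot: [1.0, 0.017, -0.0, -0.0]
contact_force: [0.1, -0.3, -0.9]
opening: 0.512
finger_force: 20.0
```

Emit:
{"api": "step_arm", "payload": {
  "steps": [
    [0,0,0,0,0,0,0.5],
    [0,0,0,0,0,0,0.5],
    [0,0,0,0,0,0,0.5]
  ]
}}

```text
clock: 60.95
tool_pos: [0.5318, 0.057, 0.3021]
eef_rot: [1.0, 0.014, -0.0, 0.0]
contact_force: [0.0, 0.6, -1.8]
opening: 0.514
finger_force: 20.0
```

```bash
python3 - <<'E'
from cap import *
snap('wrist','w18');fit('w18',.5955,.0533);snap('side','d7');fit('d7',.5955,.0533)
move(.5965,.0533,.2,-88.2)
im=np.load('cal_w18.npz')['im'];print([int(im[v,324].sum()) for v in range(260,300,2)]);print([int(np.load('cal_w16.npz')['im'][v,324].sum()) for v in range(260,300,2)])
E
```

```text
w18 box (290, 116, 370, 191) origin mm [596.2  53.4] cost 55.4 area 4022
d7 box (259, 229, 306, 273) origin mm [595.4  53.4] cost 52.8 area 1070
pos [0.5318 0.0575 0.3021] shift [ 6.46  0.61 10.21] yawY -88.31 tilt [ 0.e+00 -2.e-04 -1.e+00] q7 -1.927 turn z -0.11

[308, 330, 462, 517, 524, 367, 103, 123, 125, 117, 125, 112, 111, 135, 155, 140, 150, 143, 135, 127]
[297, 300, 371, 493, 492, 442, 111, 116, 105, 120, 119, 108, 119, 111, 148, 148, 151, 132, 136, 131]
```

Emit:
{"api": "step_arm", "payload": {
  "steps": [
    [3.25,0.3,0,0,0,0,0.5],
    [3.25,0.3,0,0,0,0,0.5],
    [0,0,4,0,0,0,0.5],
    [0,0,4,0,0,0,0.5],
    [0,0,2.4,0,0,0,0.5],
    [0,0,0,0,0,0,0.5],
    [0,0,0,0,0,0,0.5],
    [0,0,0,0,0,0,0.5]
  ]
}}

```text
clock: 62.05
tool_pos: [0.5978, 0.0543, 0.1996]
eef_rot: [1.0, 0.015, 0.001, -0.0]
contact_force: [0.5, -0.2, -1.5]
opening: 0.512
finger_force: 20.0
```

```bash
python3 - <<'E'
from h import *
move(.597,.0534,.1805,-88.2)
E
```

```text
pos [0.5978 0.0543 0.1996] shift [-0.09  0.09  1.91] yawY -88.26 tilt [ 2.8e-03  4.0e-04 -1.0e+00] q7 -1.937 turn z -0.06
```

Emit:
{"api": "step_arm", "payload": {
  "steps": [
    [0,0.08,0.8,0,0,0,0.5],
    [0,0,0.6,0,0,0,0.5],
    [0,0,0.4,0,0,0,0.5],
    [0,0,0,0,0,0,0.5],
    [0,0,0,0,0,0,0.5]
  ]
}}

```text
clock: 62.68
tool_pos: [0.597, 0.0535, 0.1801]
eef_rot: [1.0, 0.015, 0.0, -0.0]
contact_force: [0.3, -0.5, -2.2]
opening: 0.511
finger_force: 20.0
```

Emit:
{"api": "step_arm", "payload": {
  "steps": [
    [0,0,0.3,0,0,0,0.5],
    [0,0,0.3,0,0,0,0.5],
    [0,0,0,0,0,0,0.5],
    [0,0,0,0,0,0,0.5]
  ]
}}

```text
clock: 63.18
tool_pos: [0.5969, 0.0534, 0.1741]
eef_rot: [1.0, 0.015, 0.0, 0.0]
contact_force: [0.5, 0.4, -0.9]
opening: 0.515
finger_force: 20.0
```

Emit:
{"api": "step_arm", "payload": {
  "steps": [
    [0,0,0.4,0,0,0,0.5],
    [0,0,0.4,0,0,0,0.5],
    [0,0,0,0,0,0,0.5],
    [0,0,0,0,0,0,0.5]
  ]
}}

```text
clock: 63.68
tool_pos: [0.5969, 0.0534, 0.1661]
eef_rot: [1.0, 0.015, -0.0, 0.0]
contact_force: [0.8, 0.1, -1.8]
opening: 0.513
finger_force: 20.0
```

Emit:
{"api": "step_arm", "payload": {
  "steps": [
    [0,0,0.3,0,0,0,0.5],
    [0,0,0.15,0,0,0,0.5],
    [0,0,0,0,0,0,0.5],
    [0,0,0,0,0,0,0.5]
  ]
}}

```text
clock: 64.18
tool_pos: [0.597, 0.0534, 0.1616]
eef_rot: [1.0, 0.015, 0.0, 0.0]
contact_force: [-0.1, -0.4, -1.6]
opening: 0.511
finger_force: 20.0
```

Emit:
{"api": "step_arm", "payload": {
  "steps": [
    [0,0,0.1,0,0,0,0.5],
    [0,0,0.05,0,0,0,0.5],
    [0,0,0,0,0,0,0.5],
    [0,0,0,0,0,0,0.2],
    [0,0,0,0,0,0,0],
    [0,0,0,0,0,0,-0.2],
    [0,0,0,0,0,0,-0.4],
    [0,0,0,0,0,0,-0.4]
  ]
}}

```text
clock: 65.18
tool_pos: [0.5969, 0.0533, 0.1599]
eef_rot: [1.0, 0.015, -0.0, 0.0]
contact_force: [-0.4, 0.6, -0.8]
opening: 0.7
finger_force: 0.0
```

Emit:
{"api": "step_arm", "payload": {
  "steps": [
    [0,0,-2,0,0,0,-0.4],
    [0,0,-3,0,0,0,-0.4],
    [0,0,-4,0,0,0,-0.4],
    [-4,0,-4,0,0,0,-0.4],
    [-5,0,0,0,0,0,-0.4],
    [-5,0,0,0,0,0,-0.4],
    [0,0,0,0,0,0,-0.4],
    [0,0,0,0,0,0,-0.4]
  ]
}}

```text
clock: 66.18
tool_pos: [0.458, 0.0493, 0.2905]
eef_rot: [1.0, 0.015, 0.001, -0.0]
contact_force: [-0.2, -0.2, 0.4]
opening: 0.703
finger_force: 0.0
```

```bash
python3 - <<'E'
from cap import *
snap('side','d8');snap('scene','s8')
for f in('d8','s8'):
    cap(f,.598,-.053,.174);cap(f,.594,.053,.174)
fit('d8',.592,.157)
for f in ('d8','s8'):
  for n,st in((3,(.63,.161)),(2,(.6332,.056)),(1,(.6366,-.0478))):
    u=w2px(f,(st[0]-.0003,st[1]-.0027,.188)).astype(int);print(f,n,u,end=' ');grip(f,(u[0]-30,u[1]-25,u[0]+30,u[1]+25),.188,70)
# tumbler & tub unchanged?
for f0,f1 in(('d0','d8'),('s0','s8')):
    a=np.load(f'cal_{f0}.npz')['im'].astype(int);b=np.load(f'cal_{f1}.npz')['im'].astype(int)
    u=w2px(f0,(.6,-.34,.09)).astype(int);print('tumbler diff',f0,np.abs(a-b)[u[1]-25:u[1]+20,u[0]-14:u[0]+14].mean())
im=np.load('cal_d8.npz')['im'].astype(int);g=(im[...,1]>im[...,2]*1.25)&(im[...,1]>im[...,0]*1.15)
n,l,s,c=cv2.connectedComponentsWithStats(g.astype(np.uint8))
for i in range(1,n):
    if s[i,4]>120: print('green',np.round(c[i]),s[i,4],np.round(px2w('d8',*c[i],.03),3))
E
```

```text
d8 [601.8 -50.2] cost 213.0 area 127
d8 [595.   51.7] cost 28.7 area 371
s8 [595.7 -50.3] cost 28.5 area 230
s8 [591.3  53.5] cost 30.0 area 311
d8 box (229, 261, 280, 310) origin mm [593.  157.8] cost 69.3 area 1252
d8 3 [233 244] 168 centre [0.628  0.1601] size [19.4 47.2] yaw 4.1
d8 2 [264 210] 149 centre [0.6324 0.0561] size [19.8 50.9] yaw 5.9
d8 1 [291 179] 310 centre [ 0.5812 -0.0428] size [32.5 69.9] yaw 30.4
s8 3 [311 271] 148 centre [0.6279 0.1621] size [18.8 56.7] yaw -4.2
s8 2 [287 243] 115 centre [0.6317 0.0587] size [17.8 61.2] yaw -7.8
s8 1 [267 220] 92 centre [ 0.6355 -0.0453] size [15.7 64.2] yaw -7.7
tumbler diff d0 129.56719576719576
tumbler diff s0 0.5997354497354498
green [303. 219.] 484 [ 0.636 -0.099  0.03 ]
green [265. 221.] 130 [ 0.709 -0.048  0.03 ]
green [277. 251.] 597 [0.634 0.015 0.03 ]
green [249. 280.] 1349 [0.64  0.115 0.03 ]
green [224. 391.] 3283 [0.529 0.343 0.03 ]
```

```bash
python3 -c "
from plant import r
print(r.finish_job())"
```

```text
the job is handed in; nothing more can be done
None
```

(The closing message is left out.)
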